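# Open the stall's push-to-open till locker and stand the cash tin in it

## Robot

A 6-joint arm with a two-finger parallel gripper is mounted at the origin on the work surface. World frame = base frame: x ahead of the robot, y to its left, z up, the work surface at z = 0. Lengths are in mm, angles in rad, forces in N, time in s.
With the tool pointing down it reaches from about 400 to 825 mm from the base axis. Payload 7 kg.
Tool frame: the origin (TCP) lies midway between the tips of the shut fingers; the grasp point (between the pads) lies bot.grip_point_offset behind it (bot.grip_point_offset is the distance from the TCP to the grasp point, in mm); z points along the fingers, y is the direction in which the jaws open and shut (so a half turn about z gives the same grasp; the last joint's range is limited). The gripper opens to 88 mm and grips with 3 to 60 N. Pads are 19 mm wide; open, the fingers measure 130 mm over their backs; the gripper's body (78 mm by 193 mm) begins 47 mm behind the grasp point.
Start: joints at [-0.979, 0.359, 0.012, 0, -1.224, -0.288], TCP at [201.898, -644.075, 191.761] pointing down, gripper open.
Joint ranges: [-3.07, 3.07], [-1.43, 2.12], [-1.02, 1.25], [-3.03, 1.67], [-3.05, -0], [-3.03, 3.03]. Speed limits (rad/s): [2.39, 2.39, 3.01, 3.14, 3.14, 3.14].

## Interface

Orientations are given as a 3x3 rotation matrix whose columns are the frame's x, y, z axes.
In Python, from rig import status, optics, bot gives the robot as it stands.
- The arm moves only by the shell command python3 -m crank 'ROWS'. ROWS is JSON, a list of rows, each an object with "delta_rot": the turn, a rotation vector about the world's x, y, z in degrees, a list of three; "linear": the shift along the world's x, y, z in mm, a list of three; "gripper": the finger opening in mm, from 0 to 87.6. A call has 1 to 12 rows; each row is the pose to reach, as a shift and turn from the pose measured when the call began; what a row does not reach only later rows make up. A row lasts 1/12 s, in which the tool goes at most 41.7 mm and 7.16 degrees, less where a joint would pass 70% of its speed; a pose out of reach is approached as far as the arm can. A call with a gripper value outside its range is refused whole. The fingers move at their own pace and stop on an object; the grip force is fixed at half the most. Time passes only in rows, so rows that repeat a pose let the fingers close. It gives the time, the measured TCP pose, the force and the opening at its end, in the units of the state.
- status.get_obs(): the state, without advancing time (a new reading comes with each control period).
- optics.snapshot(name): name is "scene" or "top" or "wrist"; returns a dict with "image" (400x640x3 uint8, red, green, blue), "range_z" (400x640 float32, mm along the optical axis (not along the pixel's ray), 0 where there is no reading), "fx", "fy", "cx", "cy" (pixels), "world_from_camera" (4x4, takes a point from camera to world coordinates). Camera axes: x right, y down, z forward; pixel columns grow to the right and rows downward; lengths in mm; the calibration is good to about 2 mm. A picture is of the moment at which its call begins.
- bot.finish_job(): hands the job in, once; it reports no verdict.
The state is a dict: "time": time; "joints": joint angles; "qvel": joint speeds; "tau": joint torques, N m; "tool_pos": TCP position; "tool_rot": TCP orientation; "wrist_force": force on the tool from outside, world axes, zero at the start; "ft_torque": the same for the moment, N m; "finger_gap": finger opening in mm.
Only numpy, scipy, OpenCV 4.12 (cv2) and the standard library are available. Lean on these libraries where they do the work, as an engineer would, in place of code of your own. Each camera call takes 0.05 s, during which the arm holds its last target.

## Task

Get the bread stall's till ready for trading: press the sloping flap of the white till locker at the corner where its touch latch sits (left or right, it does not show: feel for it, without forcing the flap) until it clicks, and keep a finger on it as it springs open so that it rises gently instead of flying up. With the flap all the way up, stand the grey cash tin upright and flat on the locker's floor under it, setting it down rather than dropping it. Leave the flap up, let go, and leave the bread, biscuits and honey where they are.

Things in the scene. Friction and masses are not known exactly. Their poses are not given: they have to be found in the camera images.
- locker: White steel till locker fixed to the table, 220 mm deep (x; its front is -x and faces sideways, to the robot's right), 280 wide (y), 150 high at the back. Origin: centre of its underside, z up. Walls 10 mm, floor 6 mm; inside 200 x 260. Front wall only 50 mm high; the opening slopes up at 35 degrees from the front rim to the hinge and is closed by a plywood flap.
- locker_floor (a point): Centre of the locker's inner floor, upper side (6 mm above the table); axes as the locker's.
- flap_hinge (a point): Middle of the flap's hinge line, along the locker's y at its x = +30 mm, 150 mm above the table; axes as the locker's. The flap is a plate 170 mm (hinge to free edge) x 250 x 12 mm; its underside passes through the hinge line. Closed, it slopes 35 degrees down towards the locker's front, outer face up and to the front.
- flap (a joint): Opening angle of the flap, rad: 0 latched, -0.041 pressed in, 0.61 level, 1.5 fully up (51 degrees above level, still overhanging the rear of the opening; free edge 280 mm above the table). A spring pushes it up, about 2 N at the free edge at first, weakly from level on, whence it goes slowly on to 1.5 by itself and stays. Let go earlier it flies up faster than 3 rad/s.
- flap_left (a point): Point on the flap's outer face 25 mm from the free edge, 100 mm to the locker's +y side; z: outward normal, x: up the slope to the hinge. The latch is behind this point or flap_right. The flap rocks sideways a little: the latch's own corner, pressed with about 15 N, goes 8 mm in, clicks, and bottoms at 10 mm; elsewhere it also gives 5 to 10 mm and bottoms, but stays latched when let back.
- flap_right (a point): The same, 100 mm to the locker's -y side of the middle.
- tin_center (a point): Centre of the grey steel cash tin, a closed box 110 mm long (its x) x 60 mm wide (its y) x 50 mm high (its z, up), 0.3 to 0.6 kg, standing on the table; the point lies 25 mm above its underside. Taken across its width with the tool tilted back along its length it can be set down under the raised flap.
- loaf_tall: Bystander, leave alone: light-crusted loaf 180 x 90 x 100 mm; origin at the centre of its underside.
- loaf_dark: Bystander, leave alone: dark loaf 190 x 95 x 85 mm; origin at the centre of its underside.
- biscuits_a: Bystander, leave alone: stack of six round biscuits, diameter 84, 66 mm high; origin at the centre of its underside.
- biscuits_b: Bystander, leave alone: stack of four round biscuits, diameter 84, 44 mm high; origin at the centre of its underside.
- round_loaf: Bystander, leave alone: round loaf, diameter 200, 72 mm high; origin at the centre of its underside.
- honey: Bystander, leave alone: honey jar, diameter 70, 100 mm high; origin at the centre of its underside.
Things that resemble listed ones, but are neither listed nor needed, are in the scene too. Leave any pink or purple look-alike of the part that bears tin_center alone.

How it is judged (in metres and radians):
On the way:
1. the flap is all the way up (angle above 1.4 rad) before the tin is put in (value of joint flap above 1.4 rad and horizontal distance between tin_center and locker_floor above 0.15 m), for 0.2 s.
At the end, for the whole second after the job is handed in: The flap is up (above 1.35 rad) and the cash tin stands upright (within 0.1 rad), at rest, flat on the locker's floor (its centre within 50 mm front to back and 105 mm sideways of the floor's centre and within about 6 mm of its resting height) (value of joint flap above 1.35 rad and x of tin_center in the frame of locker between -0.05 and 0.05 m and y of tin_center in the frame of locker between -0.105 and 0.105 m and z of tin_center in the frame of locker between 0.024 and 0.037 m and angle between tin_center's own z axis and vertical below 0.1 rad and linear speed of tin below 0.02 m/s); the robot touches nothing.
It fails at once if the flap flies open (faster than 3 rad/s) (velocity of joint flap above 3 rad/s).
It fails at once if the flap is forced (fingers press it with more than 40 N) (contact force between the fingers and locker above 40 N).
It fails at once if the tin is dropped (falls free faster than 0.7 m/s) (linear speed of tin above 0.7 m/s and contact force between the fingers and tin below 0.05 N).
It fails at once if bread, biscuits or honey are moved more than 40 mm (distance of any of loaf_tall, loaf_dark, biscuits_a, biscuits_b, round_loaf, honey from where it was at the start of the episode above 0.04 m).
It also fails if it takes over 72 s, if anything falls off the work surface, if the arm or the gripper's body presses on something with over 40 N, if the wrist force passes 120 N, or if a joint passes its speed limit or range.

## Working session

There is one attempt and no reset: what is moved stays moved. The work goes in short steps, Python scripts to look and compute and a shell command to move; the robot and the scene stay as the last step left them, time stands still between calls to the robot, and variables do not carry over. Pictures are saved under pics/ and viewed, and the job is handed in when it is done.

```bash
ls; mkdir -p pics; python3 - <<'E'
from rig import status, optics, bot
import cv2,numpy as np
print(status.get_obs()); print(bot.grip_point_offset)
for n in("scene","top","wrist"):
    s=optics.snapshot(n); cv2.imwrite(f"pics/a_{n}.png",s["image"][:,:,::-1]); np.savez(f"a_{n}.npz",**s)
    print(n,s["fx"],s["cx"],s["cy"],np.round(s["world_from_camera"],3).tolist())
E
```

```text
pics
{'time': 0.0, 'joints': array([-9.78847498e-01,  3.59383617e-01,  1.10577456e-02, -3.39070504e-04,
       -1.22408291e+00, -2.88078392e-01]), 'qvel': array([-1.96921943e-04,  1.00560234e-04, -6.34771652e-04,  8.48100345e-05,
       -2.50141859e-04, -5.86881587e-04]), 'tau': array([-1.22120608e-03, -5.82712984e+01,  2.93060410e+01,  6.99737281e+00,
        6.74759751e-03, -2.09636501e-04]), 'tool_pos': array([ 201.7615088 , -643.57420828,  190.82635091]), 'tool_rot': array([[-9.54220042e-01, -2.99104846e-01, -6.35068019e-04],
       [-2.99105481e-01,  9.54218850e-01,  1.51602077e-03],
       [ 1.52544716e-04,  1.63656973e-03, -9.99998649e-01]]), 'wrist_force': array([-0.94852808,  0.29490952, -0.37004106]), 'ft_torque': array([-0.00237908,  0.02484664,  0.06193457]), 'finger_gap': 87.56730127999622}
18.8
scene 373.4659733578549 323.02614146819315 195.3291597999318 [[-0.202, 0.726, -0.658, 1349.114], [0.979, 0.156, -0.129, 144.928], [0.009, -0.67, -0.742, 1080.795], [0.0, 0.0, 0.0, 1.0]]
top 496.5755438741424 315.5502626772193 196.0382209669799 [[0.03, -0.99, 0.134, 271.216], [-1.0, -0.031, -0.004, -17.665], [0.008, -0.134, -0.991, 1831.437], [0.0, 0.0, 0.0, 1.0]]
wrist 302.96970056110837 323.8466331896213 200.1959977641966 [[-0.299, 0.908, 0.295, 120.379], [0.954, 0.284, 0.094, -668.164], [0.002, 0.31, -0.951, 384.636], [0.0, 0.0, 0.0, 1.0]]
```

View pics/a_scene.png

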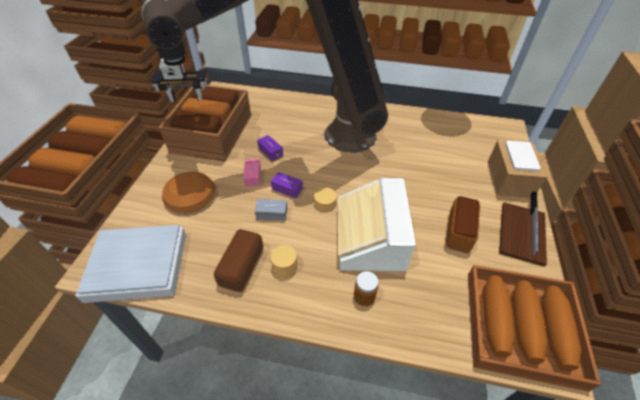

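View pics/a_top.png

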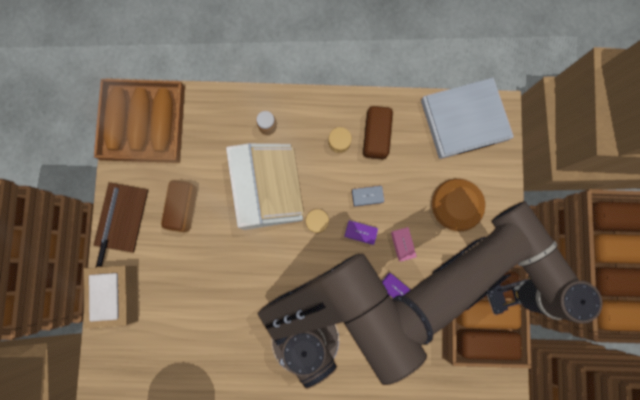

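View pics/a_wrist.png

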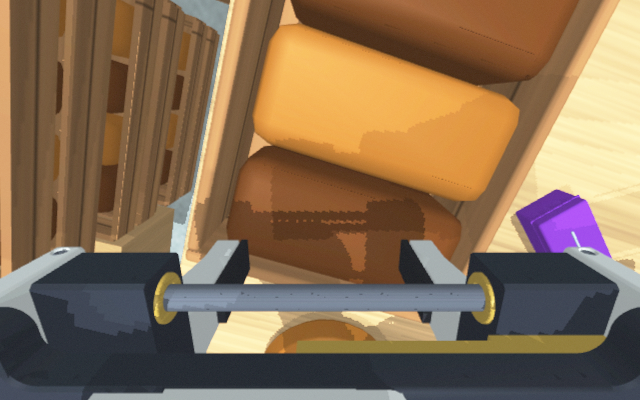

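```bash
cat > h.py <<'E'
import numpy as np,cv2
def load(f):
    s=np.load(f); return s
def cloud(s):
    Z=s["range_z"].astype(float); v,u=np.mgrid[:400,:640]
    P=np.stack([(u-s["cx"])/s["fx"]*Z,(v-s["cy"])/s["fy"]*Z,Z],-1)
    T=s["world_from_camera"]; return P@T[:3,:3].T+T[:3,3]
E
python3 - <<'E'
from h import *
t=load("a_top.npz"); sc=load("a_scene.npz")
ct=cloud(t); cs=cloud(sc)
for n,s,c,box in(("top",t,ct,(345,385,180,212)),("scene",sc,cs,(250,292,195,225))):
    x0,x1,y0,y1=box; hsv=cv2.cvtColor(s["image"],cv2.COLOR_RGB2HSV)
    m=np.zeros((400,640),bool); 
    P=c[y0:y1,x0:x1]; h=hsv[y0:y1,x0:x1]; tip=(P[...,2]>42)&(P[...,2]<62)&(s["range_z"][y0:y1,x0:x1]>0)
    Q=P[tip]; print(n,len(Q),np.median(Q[:,2]),cv2.minAreaRect(Q[:,:2].astype(np.float32)),Q[:,:2].mean(0))
    print("table z",np.median(c[200:230,340:350,2]) if n=="top" else "")
# locker top
P=ct[130:240,215:310]; 
for z0,z1 in((140,165),(30,300)):
    m=(P[...,2]>z0)&(P[...,2]<z1); Q=P[m]; r=cv2.minAreaRect(Q[:,:2].astype(np.float32)); print(z0,len(Q),r,cv2.boxPoints(r).round().tolist(),np.median(Q[:,2]))
# others
for nm,(u,v) in dict(honey=(265,120),bis1=(340,139),bis2=(317,220),dark=(377,132),tall=(180,205),round=(459,204)).items():
    print(nm,ct[v,u].round())
a=cv2.resize(t["image"][130:300,210:440],None,fx=3.4,fy=3.4,interpolation=cv2.INTER_CUBIC)
cv2.imwrite("pics/b_top.png",a[:,:,::-1][:600])
a=cv2.resize(sc["image"][130:320,220:430],None,fx=3.1,fy=3.1,interpolation=cv2.INTER_CUBIC)
cv2.imwrite("pics/b_scene.png",a[:,:,::-1][:600])
E
```

```text
top 465 48.7440237918745 ((520.6038818359375, -214.15829467773438), (61.735107421875, 110.2276840209961), 7.503059387207031) [ 519.77516073 -213.49042919]
table z -0.8911501779616628
scene 415 49.294561765961134 ((524.873291015625, -209.67294311523438), (66.43983459472656, 110.50900268554688), 7.756819248199463) [ 526.75349535 -208.2524598 ]
table z 
140 2576 ((534.4022216796875, 201.12155151367188), (280.8161926269531, 128.63824462890625), 10.787996292114258) [[384.0, 238.0], [409.0, 112.0], [684.0, 164.0], [660.0, 291.0]] 148.76814182015175
30 5395 ((565.050537109375, 145.51641845703125), (393.864990234375, 249.13067626953125), 10.872150421142578) [[348.0, 231.0], [395.0, -14.0], [782.0, 60.0], [735.0, 305.0]] 137.32415516824676
honey [775. 165. 102.]
bis1 [ 724. -108.   62.]
bis2 [426. -33.  47.]
dark [ 747. -239.   89.]
tall [460. 450.  96.]
round [ 497. -538.   75.]
```

View pics/b_top.png

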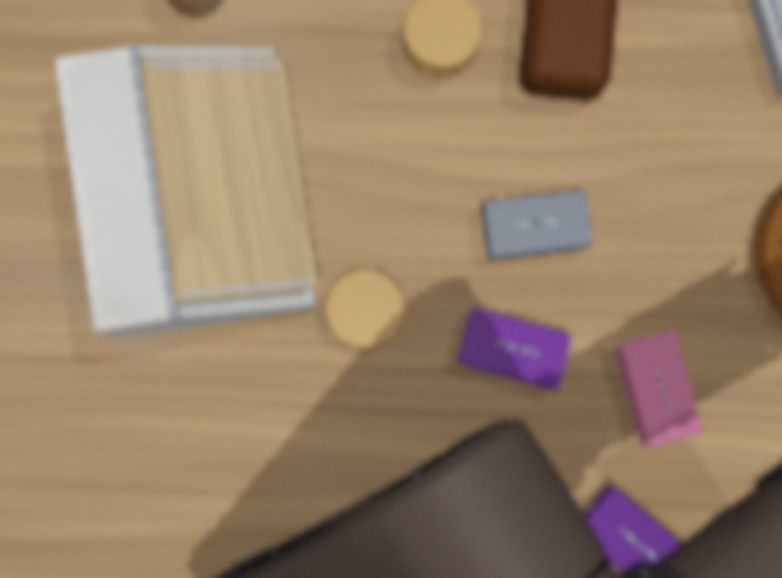

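View pics/b_scene.png

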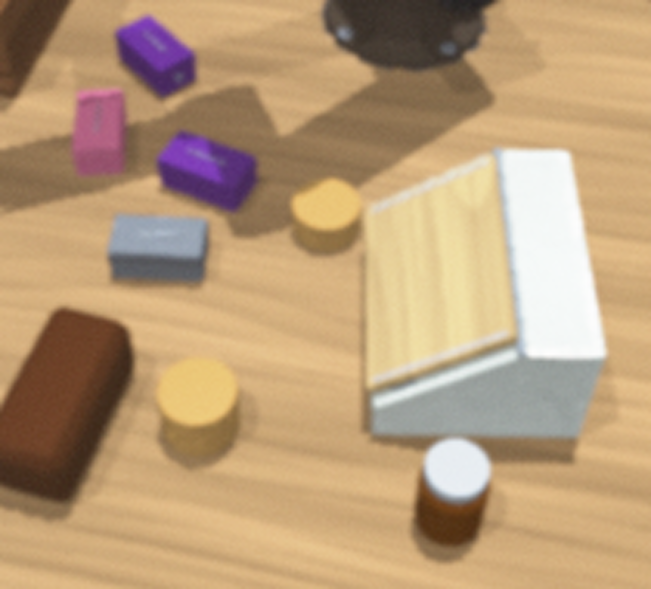

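```bash
python3 - <<'E'
from h import *
for n,box in(("top",(215,310,130,240)),("scene",(325,420,170,280))):
    s=load(f"a_{n}.npz"); c=cloud(s); x0,x1,y0,y1=box
    P=c[y0:y1,x0:x1]; hsv=cv2.cvtColor(s["image"],cv2.COLOR_RGB2HSV)[y0:y1,x0:x1]
    roof=(abs(P[...,2]-149)<6)&(hsv[...,1]<50)&(s["range_z"][y0:y1,x0:x1]>0); Q=P[roof]
    r=cv2.minAreaRect(Q[:,:2].astype(np.float32)); print(n,"roof",len(Q),r,np.median(Q[:,2]))
    wood=(hsv[...,1]>60)&(P[...,2]>75)&(P[...,2]<150); wood=cv2.erode(wood.astype(np.uint8),np.ones((3,3)))>0; Q=P[wood]; A=np.c_[Q[:,:2],np.ones(len(Q))]
    for _ in range(3):
        k=np.linalg.lstsq(A,Q[:,2],rcond=None)[0]; e=A@k-Q[:,2]; g=abs(e)<5; A=A[g];Q=Q[g]
    nn=np.array([-k[0],-k[1],1]);nn/=np.linalg.norm(nn); print("flap normal",nn,"tilt",np.degrees(np.arccos(nn[2])),"yaw ex",np.degrees(np.arctan2(-nn[1],-nn[0])),"pt",Q.mean(0))
    # check candidate: plane height vs. model at C
    th=np.radians(100.8); ex=np.array([np.cos(th),np.sin(th)]); 
    C=np.array([543,157]); rel=Q[:,:2]-C; lx=rel@ex; 
    pred=150+(lx-30)*np.tan(np.radians(35))+12/np.cos(np.radians(35)); print("plane resid",np.median(Q[:,2]-pred))
    ey=np.array([-ex[1],ex[0]]); ly=rel@ey; print("ly range",np.percentile(ly,[.5,99.5]),"lx",np.percentile(lx,[.5,99.5]))
t=load("a_top.npz");c=cloud(t);hsv=cv2.cvtColor(t["image"],cv2.COLOR_RGB2HSV)
m=(hsv[...,0]>125)&(hsv[...,0]<150)&(hsv[...,1]>120)&(c[...,2]>35); m[:, :340]=0;m[260:]=0
Q=c[m]; print("purple",cv2.boxPoints(cv2.minAreaRect(Q[:,:2].astype(np.float32))).round().tolist())
E
```

```text
top roof 1754 ((534.066162109375, 204.2071533203125), (280.4954528808594, 124.7879638671875), 12.00291919708252) 148.72416812263225
flap normal [ 0.09833183 -0.55107183  0.82864389] tilt 34.040316587456836 yaw ex 100.11722998076162 pt [549.24277127 115.90763794 114.66155573]
plane resid 0.043149398487344115
ly range [-107.28402873  105.84520644] lx [-93.04373633   4.19730189]
scene roof 1726 ((535.8169555664062, 212.88424682617188), (286.6579895019531, 113.3672103881836), 11.084554672241211) 149.7430807749073
flap normal [ 0.09397554 -0.55589148  0.8259257 ] tilt 34.31754449061678 yaw ex 99.59534343865737 pt [559.52455011 117.75962813 113.28584146]
plane resid -1.1319160778135426
ly range [-108.42291529  102.58013712] lx [-92.776997    7.4312735]
purple [[271.0, -18.0], [360.0, -261.0], [452.0, -227.0], [363.0, 16.0]]
```

```bash
cat >> h.py <<'E'
from scipy.spatial.transform import Rotation as Ro
C=np.array([543,157,0.]); th=np.radians(100.5)
ex=np.array([np.cos(th),np.sin(th),0]); ey=np.array([-ex[1],ex[0],0]); ez=np.array([0,0,1.])
def L(x,y,z): return C+x*ex+y*ey+z*ez
def tool(tilt,yd=None,exd=None):
    a=np.radians(tilt); e=ex if exd is None else exd; y=np.array([-e[1],e[0],0])
    z=np.sin(a)*e-np.cos(a)*ez; return np.stack([np.cross(y,z),y,z],1)
def fl(phi,r=145,y=100,off=12):  # point on outer face at opening phi
    b=np.radians(35)-phi; d=np.array([-np.cos(b),-np.sin(b)]); n=np.array([-np.sin(b),np.cos(b)])
    p=np.array([30,150])+r*d+off*n; return L(p[0],y,p[1])
def delta(obs,p,R):
    return (p-obs["tool_pos"]).round(1).tolist(), np.degrees(Ro.from_matrix(R@np.array(obs["tool_rot"]).T).as_rotvec()).round(1).tolist()
E
python3 - <<'E'
from h import *; from rig import status
o=status.get_obs(); R=tool(35); n=-R[:,2]
for y in(100,-100): print(fl(0,y=y)); print(delta(o,fl(0,y=y)+60*n,R))
print(n)
E
```

```text
[462.10715299  44.71831873  76.66124126]
([266.6, 654.6, -65.2], [32.7, -19.8, 80.3])
[658.7581345   81.16542382  76.66124126]
([463.3, 691.0, -65.2], [32.7, -19.8, 80.3])
[ 0.104526   -0.56397185  0.81915204]
```

```bash
python3 -m crank '[{"linear":[0,0,40],"delta_rot":[0,0,0],"gripper":0},{"linear":[0,0,80],"delta_rot":[0,0,0],"gripper":0},{"linear":[10,20,110],"delta_rot":[3,-2,7],"gripper":0},{"linear":[20,50,120],"delta_rot":[5,-3,13],"gripper":0},{"linear":[35,85,120],"delta_rot":[8,-5,19],"gripper":0},{"linear":[50,120,120],"delta_rot":[10,-6,25],"gripper":0},{"linear":[65,155,120],"delta_rot":[12.5,-7.6,31],"gripper":0},{"linear":[80,190,120],"delta_rot":[15,-9,37],"gripper":0},{"linear":[95,225,120],"delta_rot":[17,-10.5,43],"gripper":0},{"linear":[110,260,120],"delta_rot":[20,-12,49],"gripper":0},{"linear":[125,295,120],"delta_rot":[22,-13.5,55],"gripper":0},{"linear":[140,330,120],"delta_rot":[25,-15,61],"gripper":0}]'; python3 - <<'E'
from h import *; from rig import status
o=status.get_obs(); R=tool(35); n=-R[:,2]
print(o["time"],o["joints"].round(2),delta(o,fl(0)+60*n,R))
E
```

```text
time: 1.15
tool_pos: [341.9, -312.0, 311.6]
tool_rot: [[-0.175, -0.985, -0.003], [-0.871, 0.153, 0.467], [-0.459, 0.084, -0.884]]
wrist_force: [0.6, -1.3, 0.4]
finger_gap: 13.4
1.15 [-0.68  0.21  0.13 -0.38 -1.79  0.48] ([126.5, 322.9, -185.8], [7.7, -4.7, 19.0])
```

```bash
python3 -m crank '[{"linear":[15,38,0],"delta_rot":[2,-1,5],"gripper":0},{"linear":[30,76,0],"delta_rot":[4,-2.5,10],"gripper":0},{"linear":[45,114,-10],"delta_rot":[6,-4,15],"gripper":0},{"linear":[60,150,-20],"delta_rot":[7.7,-4.7,19],"gripper":0},{"linear":[75,185,-35],"delta_rot":[7.7,-4.7,19],"gripper":0},{"linear":[88,218,-52],"delta_rot":[7.7,-4.7,19],"gripper":0},{"linear":[100,250,-72],"delta_rot":[7.7,-4.7,19],"gripper":0},{"linear":[110,280,-94],"delta_rot":[7.7,-4.7,19],"gripper":0},{"linear":[118,300,-120],"delta_rot":[7.7,-4.7,19],"gripper":0},{"linear":[124,312,-150],"delta_rot":[7.7,-4.7,19],"gripper":0},{"linear":[126.5,323,-175],"delta_rot":[7.7,-4.7,19],"gripper":0},{"linear":[126.5,323,-186],"delta_rot":[7.7,-4.7,19],"gripper":0}]'; python3 - <<'E'
from h import *; from rig import status,optics
s=optics.snapshot("scene"); cv2.imwrite("pics/c.png",cv2.resize(s["image"][100:320,220:500],None,fx=2.7,fy=2.7)[:,:,::-1])
o=status.get_obs(); R=tool(35); n=-R[:,2]
print(o["time"],o["joints"].round(2),o["wrist_force"],delta(o,fl(0)+60*n,R),delta(o,fl(0)+5*n,R))
E
```

```text
time: 2.15
tool_pos: [466.8, 13.3, 122.6]
tool_rot: [[0.148, -0.983, -0.109], [-0.804, -0.184, 0.566], [-0.576, 0.004, -0.817]]
wrist_force: [-1.1, 0.1, -0.4]
finger_gap: 0.4
2.2 [-0.12  0.3  -0.19 -0.6  -1.34  0.52] [ 0.26325727  0.63017083 -1.79153393] ([2.1, -1.5, 3.9], [-0.1, -0.4, -0.1]) ([-3.6, 29.6, -41.1], [-0.1, -0.4, -0.1])
```

View pics/c.png

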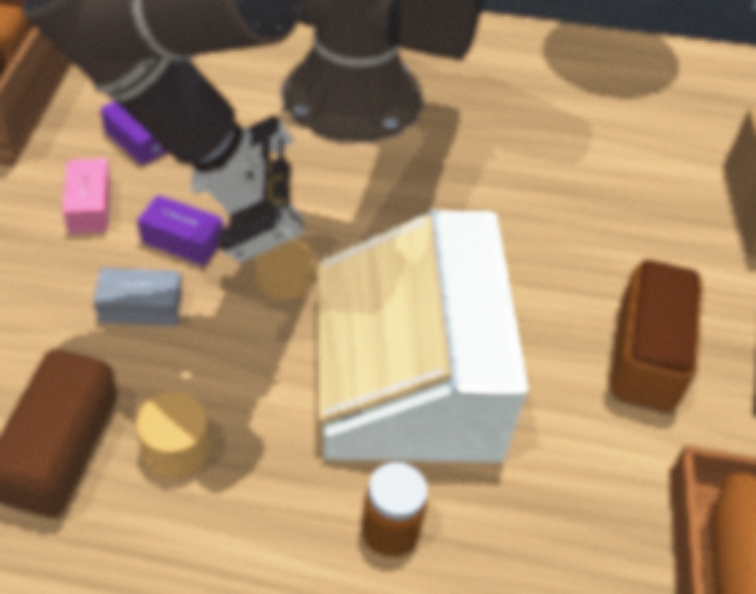

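The gripper (crop ~(260,220)) is poised in front of the near flap corner (~(330,265)), which is flap_left. Approach.

```bash
python3 -m crank '[{"linear":[-1,10,-13],"delta_rot":[0,0,0],"gripper":0},{"linear":[-2,19,-26],"delta_rot":[0,0,0],"gripper":0},{"linear":[-3,26,-36],"delta_rot":[0,0,0],"gripper":0},{"linear":[-3,26,-36],"delta_rot":[0,0,0],"gripper":0},{"linear":[-3,26,-36],"delta_rot":[0,0,0],"gripper":0}]'; cat > q.py <<'E'
from h import *; from rig import status
o=status.get_obs(); n=-tool(35)[:,2]; l=o["tool_pos"]-C
f=o["wrist_force"]
print("t",round(o["time"],2),"pen",round(float((o["tool_pos"]-fl(0))@n),2),"Fn",round(float(f@n),2),f.round(1),"loc",round(l@ex,1),round(l@ey,1),round(l[2],1))
E
python3 q.py
```

```text
time: 2.62
tool_pos: [463.4, 37.8, 86.4]
tool_rot: [[0.147, -0.983, -0.111], [-0.804, -0.184, 0.565], [-0.576, 0.006, -0.817]]
wrist_force: [-0.4, -1.3, 0.9]
finger_gap: 0.2
t 2.62 pen 11.97 Fn 1.42 [-0.4 -1.3  0.9] loc -102.7 100.0 86.4
```

```bash
python3 -m crank '[{"linear":[-0.5,2.8,-4.1],"delta_rot":[0,0,0],"gripper":0},{"linear":[-0.8,4.5,-6.5],"delta_rot":[0,0,0],"gripper":0},{"linear":[-0.8,4.5,-6.5],"delta_rot":[0,0,0],"gripper":0}]' >/dev/null; python3 q.py
python3 -m crank '[{"linear":[-0.2,1.1,-1.6],"delta_rot":[0,0,0],"gripper":0},{"linear":[-0.2,1.1,-1.6],"delta_rot":[0,0,0],"gripper":0}]'>/dev/null; python3 q.py
python3 -m crank '[{"linear":[-0.2,1.1,-1.6],"delta_rot":[0,0,0],"gripper":0},{"linear":[-0.2,1.1,-1.6],"delta_rot":[0,0,0],"gripper":0}]'>/dev/null; python3 q.py
```

```text
t 2.87 pen 4.2 Fn -0.12 [-0.7 -0.1 -0.1] loc -98.2 99.9 80.0
t 3.03 pen 2.28 Fn 0.14 [0.5 0.  0.1] loc -97.0 99.9 78.5
t 3.2 pen 0.18 Fn -0.49 [-1.5 -0.2 -0.5] loc -95.8 99.9 76.8
```

```bash
python3 -m crank '[{"linear":[-0.1,0.6,-0.8],"delta_rot":[0,0,0],"gripper":0},{"linear":[-0.2,1.1,-1.6],"delta_rot":[0,0,0],"gripper":0}]'>/dev/null; python3 q.py
python3 -m crank '[{"linear":[-0.1,0.6,-0.8],"delta_rot":[0,0,0],"gripper":0},{"linear":[-0.2,1.1,-1.6],"delta_rot":[0,0,0],"gripper":0}]'>/dev/null; python3 q.py
```

```text
t 3.37 pen -1.85 Fn -0.31 [-0.   0.3 -0.1] loc -94.6 99.9 75.1
t 3.53 pen -3.94 Fn 0.74 [ 0.7 -0.1  0.7] loc -93.4 99.9 73.4
```

```bash
python3 -m crank '[{"linear":[-0.1,0.6,-0.8],"delta_rot":[0,0,0],"gripper":0},{"linear":[-0.2,1.1,-1.6],"delta_rot":[0,0,0],"gripper":0}]'>/dev/null; python3 q.py
```

```text
t 3.7 pen -6.02 Fn 0.13 [ 0.1 -0.2  0. ] loc -92.2 99.9 71.7
```

```bash
python3 -m crank '[{"linear":[-0.1,0.6,-0.8],"delta_rot":[0,0,0],"gripper":0},{"linear":[-0.2,1.1,-1.6],"delta_rot":[0,0,0],"gripper":0}]'>/dev/null; python3 q.py; python3 - <<'E'
from h import *; from rig import optics
s=optics.snapshot("wrist"); cv2.imwrite("pics/d.png",s["image"][:,:,::-1])
s=optics.snapshot("scene"); cv2.imwrite("pics/d2.png",cv2.resize(s["image"][170:290,290:430],None,fx=5,fy=5)[:,:,::-1])
E
```

```text
t 3.87 pen -8.1 Fn -0.34 [-0.2  0.3 -0.2] loc -91.0 99.9 70.0
```

View pics/d.png

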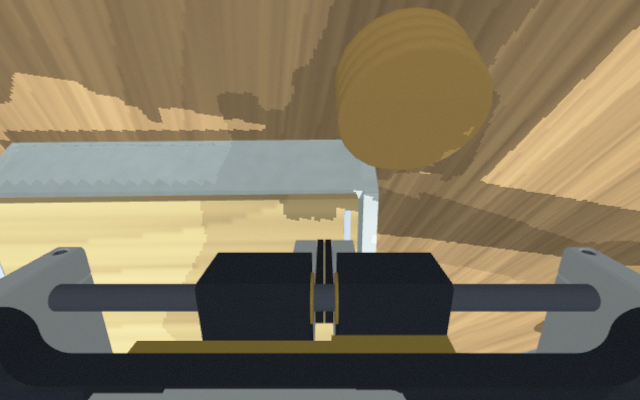

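View pics/d2.png

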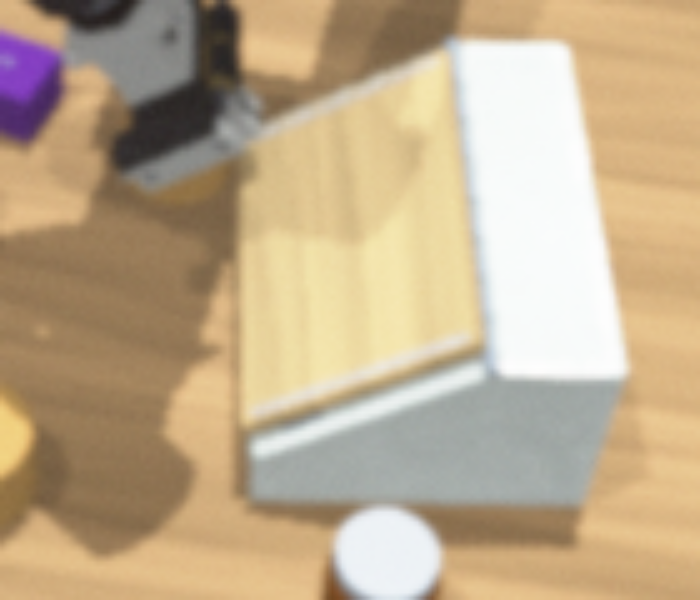

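```bash
python3 - <<'E'
from h import *; from rig import optics
R=tool(35);n=-R[:,2]
for f in("a_top.npz","a_scene.npz",None,"top","scene"):
    s=load(f) if f and f.endswith("npz") else optics.snapshot(f or "wrist"); c=cloud(s); r=c-C
    lx=r@ex;ly=r@ey; d=(c-fl(0))@n; ok=(s["range_z"]>0)&(abs(d)<15)
    print(f,end=": ")
    for y in(110,80,40,0,-40,-80,-110):
        for x in(-90,-50,-15):
            m=ok&(abs(lx-x)<10)&(abs(ly-y)<10); print(round(float(np.median(d[m])),1) if m.sum()>5 else None,end=" ")
        print(end="| ")
    print()
E
```

```text
a_top.npz: 1.0 1.0 -0.5 | 0.5 0.1 -1.6 | -1.2 0.0 -0.6 | 0.3 0.7 -0.4 | 0.8 0.4 -0.9 | 1.1 0.6 0.1 | 1.3 1.2 -0.6 | 
a_scene.npz: -1.5 -1.5 -2.6 | -1.3 -1.5 -1.7 | -0.9 -1.4 -1.3 | -1.3 -0.8 -1.2 | -0.0 -0.7 -0.2 | 0.2 0.0 -0.9 | 0.9 0.4 -0.9 | 
None: 0.9 None -0.0 | 1.0 None None | 1.3 None None | 1.6 1.0 0.2 | 1.8 1.3 1.0 | 2.2 None None | 2.3 None None | 
top: -0.3 -1.7 -2.4 | 1.0 -0.1 -0.8 | 0.5 0.9 0.0 | -0.2 -0.2 -0.8 | 0.6 1.0 0.7 | 0.3 0.7 1.9 | -0.6 0.3 1.0 | 
scene: -1.9 -1.7 -1.9 | -0.7 -2.5 -2.3 | -0.6 -1.4 -1.9 | -0.3 -1.0 -1.6 | 0.4 -0.4 -0.6 | 0.1 -0.3 -1.0 | 0.7 -0.3 -0.4 |
```

```bash
python3 - <<'E'
from h import *; from rig import optics,status
R=tool(35);n=-R[:,2]
o=status.get_obs(); p=o["tool_pos"]
for f in("wrist","scene"):
    s=optics.snapshot(f); c=cloud(s); T=np.linalg.inv(s["world_from_camera"]); q=T[:3,:3]@p+T[:3,3]
    print(f,"TCP px",s["fx"]*q[0]/q[2]+s["cx"],s["fy"]*q[1]/q[2]+s["cy"],q[2])
    if f=="wrist":
        for v in range(200,300,6):
            print(v,[ (round(float(s["range_z"][v,u])),round(float((c[v,u]-p)@n),1)) for u in(305,318,328,345)])
    
E
python3 q.py
```

```text
wrist TCP px 322.97966513803544 227.96906198707825 209.1922647457715
200 [(193, 9.4), (0, 192.6), (194, 8.2), (194, 8.5)]
206 [(193, 10.0), (195, 8.5), (194, 9.4), (195, 8.6)]
212 [(196, 8.9), (197, 8.2), (196, 9.0), (196, 8.7)]
218 [(197, 8.7), (197, 9.0), (199, 7.7), (198, 8.7)]
224 [(197, 10.0), (199, 8.9), (199, 8.1), (198, 9.3)]
230 [(200, 8.4), (198, 10.3), (200, 9.3), (200, 8.7)]
236 [(201, 8.8), (200, 9.9), (202, 8.6), (201, 9.3)]
242 [(166, 42.3), (169, 39.1), (169, 39.2), (167, 41.3)]
248 [(161, 48.0), (163, 45.8), (164, 45.4), (159, 49.4)]
254 [(97, 105.9), (156, 53.2), (157, 52.1), (96, 106.6)]
260 [(93, 110.0), (151, 59.0), (150, 59.4), (92, 110.7)]
266 [(89, 114.4), (146, 63.9), (146, 63.9), (90, 113.4)]
272 [(86, 117.7), (140, 70.2), (140, 69.8), (86, 117.2)]
278 [(83, 120.8), (134, 75.9), (136, 74.8), (84, 120.1)]
284 [(81, 123.0), (93, 112.1), (92, 113.4), (80, 123.5)]
290 [(80, 124.3), (90, 115.9), (90, 116.0), (80, 124.5)]
296 [(81, 123.9), (88, 117.4), (90, 115.9), (80, 124.6)]
scene TCP px 344.3557598452419 200.38420670286058 1346.2847875816578
t 4.22 pen -7.92 Fn 0.2 [-0.3 -0.7 -0.2] loc -91.1 99.9 70.2
```

```bash
python3 - <<'E'
from h import *; from rig import optics,status
o=status.get_obs(); p=o["tool_pos"];R=o["tool_rot"]
s=optics.snapshot("wrist"); c=(cloud(s)-p)@R
for v in(230,236,239,240,241,242,246,250,270):print(v,c[v,318].round(1),c[v,328].round(1),c[v,305].round(1),c[v,345].round(1))
s=load("a_wrist.npz"); p=np.array([201.76,-643.57,190.83]);R=np.array([[-9.54220042e-01,-2.99104846e-01,-6.35e-04],[-2.99105481e-01,9.54218850e-01,1.516e-03],[1.525e-04,1.6366e-03,-9.99998649e-01]])
c=(cloud(s)-p)@R
print("open")
for v in range(232,330,8):print(v,c[v,232].round(1),c[v,416].round(1))
cv2.imwrite("pics/d3.png",cv2.resize(optics.snapshot("wrist")["image"][190:330,230:420],None,fx=4,fy=4)[:,:,::-1])
E
```

```text
230 [ 2.1 -3.3 -8.2] [ 2.5  3.3 -9.1] [  2.8 -11.8  -9.7] [ 2.  14.6 -8. ]
236 [-2.2 -3.3 -8.3] [ -1.4   3.4 -10.1] [ -1.9 -11.9  -8.9] [-1.5 14.6 -9.8]
239 [-3.9 -3.3 -9.3] [-4.3  3.4 -8.4] [ -4.1 -12.   -8.8] [ -3.5  14.6 -10.2]
240 [  7.8  -2.7 -35.3] [  8.2   3.  -36.3] [ -4.7 -11.9  -9.2] [-4.9 14.7 -8.8]
241 [  8.3  -2.7 -37.7] [  8.   3. -37.] [  9.1  -9.9 -39.3] [  9.2  12.4 -39.6]
242 [  8.1  -2.7 -38.5] [  8.2   2.9 -38.8] [  9.6  -9.8 -41.6] [ 10.1  12.2 -42.7]
246 [  8.3  -2.6 -43.9] [  8.2   2.9 -43.7] [  9.7  -9.5 -46.6] [  9.4  12.  -46. ]
250 [  8.6  -2.5 -49. ] [  8.    2.8 -48. ] [  9.7  -9.2 -51.3] [  9.8  11.6 -51.5]
270 [  8.1  -2.1 -68.2] [  8.2   2.5 -68.4] [  37.5   -4.8 -117. ] [  37.1    6.7 -116.3]
open
232 [-18.9 -75.6  39.2] [-17.4  77.3  35.8]
240 [-26.1 -76.2  38.9] [-24.3  77.7  35. ]
248 [ 11.5 -47.3 -49.5] [ 11.5  49.8 -49.7]
256 [ 10.1 -45.6 -55.6] [  9.5  48.6 -54.7]
264 [  9.9 -43.4 -63.3] [  9.9  46.  -63.3]
272 [  7.5 -42.7 -66.7] [  8.5  44.7 -68.4]
280 [  3.2 -43.1 -66.8] [  3.7  45.4 -67.7]
288 [  32.   -26.2 -115.8] [  32.8   28.3 -117. ]
296 [  31.5  -25.4 -119. ] [  31.    28.1 -118.3]
304 [  28.4  -25.8 -118.5] [  28.9   28.1 -119.2]
312 [-217.4 -137.5  189.1] [-109.    90.6   51.8]
320 [-233.6 -139.5  191.1] [-117.2   91.    50.4]
328 [  85.     1.2 -193.8] [-247.5  143.5  189.7]
```

View pics/d3.png

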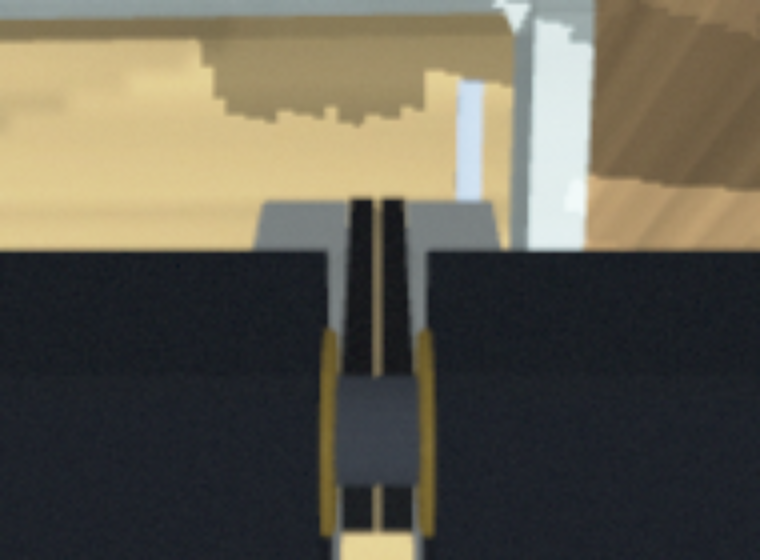

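The wrist and scene views agree that the visible fingertips are still about 27 mm short of the flap, although the reported TCP lies past it. There is no force yet. I'll trust contact and keep creeping in.

```bash
python3 -m crank '[{"linear":[-0.2,1.1,-1.6],"delta_rot":[0,0,0],"gripper":0},{"linear":[-0.4,2.3,-3.3],"delta_rot":[0,0,0],"gripper":0},{"linear":[-0.4,2.3,-3.3],"delta_rot":[0,0,0],"gripper":0}]'>/dev/null; python3 q.py
python3 -m crank '[{"linear":[-0.2,1.1,-1.6],"delta_rot":[0,0,0],"gripper":0},{"linear":[-0.4,2.3,-3.3],"delta_rot":[0,0,0],"gripper":0},{"linear":[-0.4,2.3,-3.3],"delta_rot":[0,0,0],"gripper":0}]'>/dev/null; python3 q.py
```

```text
t 4.57 pen -12.42 Fn -0.14 [-1.1  0.7  0.5] loc -88.5 100.1 66.5
t 4.82 pen -16.97 Fn -0.49 [-0.6 -0.2 -0.6] loc -85.8 100.3 62.8
```

```bash
cd .;python3 -m crank '[{"linear":[-0.2,1.1,-1.6],"delta_rot":[0,0,0],"gripper":0},{"linear":[-0.4,2.3,-3.3],"delta_rot":[0,0,0],"gripper":0},{"linear":[-0.4,2.3,-3.3],"delta_rot":[0,0,0],"gripper":0}]'>/dev/null; python3 q.py; python3 - <<'E'
from h import *; from rig import optics,status
o=status.get_obs(); p=o["tool_pos"];R=o["tool_rot"]
s=optics.snapshot("wrist"); c=(cloud(s)-p)@R
for v in(228,236,240,246,):print(v,c[v,318].round(1),c[v,328].round(1),c[v,290].round(1))
cv2.imwrite("pics/e.png",cv2.resize(s["image"][100:330,130:420],None,fx=2.5,fy=2.5)[:,:,::-1])
E
```

```text
t 5.07 pen -21.46 Fn 0.44 [ 0.1 -0.8 -0. ] loc -83.2 100.5 59.2
228 [  9.5  -2.9 -22.1] [ 10.    3.2 -23.1] [  9.7 -20.  -22.4]
236 [  4.3  -3.  -22.4] [  4.9   3.2 -23.6] [  4.3 -20.2 -22.3]
240 [  8.   -2.7 -35.7] [  8.    3.  -35.6] [  1.8 -20.3 -22.8]
246 [  7.8  -2.6 -43. ] [  8.4   2.9 -44. ] [ -2.1 -20.4 -23.2]
```

View pics/e.png

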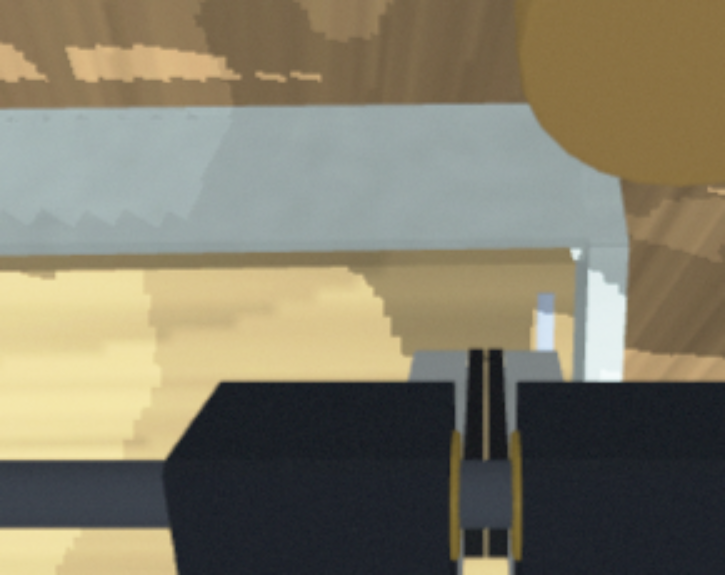

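```bash
cd .;python3 -m crank '[{"linear":[-0.4,2.3,-3.3],"delta_rot":[0,0,0],"gripper":0},{"linear":[-0.9,4.5,-6.5],"delta_rot":[0,0,0],"gripper":0},{"linear":[-0.9,4.5,-6.5],"delta_rot":[0,0,0],"gripper":0}]'>/dev/null; python3 q.py
python3 -m crank '[{"linear":[-0.2,1.1,-1.6],"delta_rot":[0,0,0],"gripper":0},{"linear":[-0.2,1.1,-1.6],"delta_rot":[0,0,0],"gripper":0}]'>/dev/null; python3 q.py
```

```text
t 5.37 pen -30.09 Fn -0.73 [ 0.5  0.7 -0.5] loc -78.2 101.0 52.2
t 5.53 pen -32.54 Fn 0.41 [-1.  -0.3  0.5] loc -76.7 101.2 50.2
```

```bash
for i in 1; do python3 -m crank '[{"linear":[-0.2,1.1,-1.6],"delta_rot":[0,0,0],"gripper":0},{"linear":[-0.2,1.1,-1.6],"delta_rot":[0,0,0],"gripper":0}]'>/dev/null; python3 q.py; done
```

```text
t 5.7 pen -34.59 Fn 2.5 [ 1.1 -1.   2.3] loc -75.6 101.0 48.5
```

Contact came at TCP offset −34.5 mm, so the real tips end about 35 mm behind the reported TCP. Now pressing in small steps.

```bash
python3 -m crank '[{"linear":[-0.1,0.6,-0.8],"delta_rot":[0,0,0],"gripper":0},{"linear":[-0.2,1.1,-1.6],"delta_rot":[0,0,0],"gripper":0}]'>/dev/null; python3 q.py
```

```text
t 5.87 pen -36.4 Fn 2.33 [ 0.8 -2.5  1.1] loc -74.7 101.0 46.9
```

```bash
python3 -m crank '[{"linear":[-0.1,0.6,-0.8],"delta_rot":[0,0,0],"gripper":0},{"linear":[-0.2,1.1,-1.6],"delta_rot":[0,0,0],"gripper":0}]'>/dev/null; python3 q.py
```

```text
t 6.03 pen -38.29 Fn 3.11 [ 0.4 -2.7  1.9] loc -73.7 101.0 45.3
```

```bash
python3 -m crank '[{"linear":[-0.1,0.6,-0.8],"delta_rot":[0,0,0],"gripper":0},{"linear":[-0.2,1.1,-1.6],"delta_rot":[0,0,0],"gripper":0}]'>/dev/null; python3 q.py
```

```text
t 6.2 pen -39.12 Fn 15.53 [-1.2 -8.1 13.6] loc -73.5 100.8 44.4
```

```bash
python3 -m crank '[{"linear":[-0.1,0.6,-0.8],"delta_rot":[0,0,0],"gripper":0},{"linear":[-0.1,0.6,-0.8],"delta_rot":[0,0,0],"gripper":0}]'>/dev/null; python3 q.py
```

```text
t 6.37 pen -39.12 Fn 11.55 [-1.7 -5.8 10.3] loc -73.5 100.8 44.4
```

```bash
python3 -m crank '[{"linear":[-0.1,0.6,-0.8],"delta_rot":[0,0,0],"gripper":0},{"linear":[-0.1,0.6,-0.8],"delta_rot":[0,0,0],"gripper":0}]'>/dev/null; python3 q.py
```

```text
t 6.53 pen -39.09 Fn 10.94 [-1.  -4.8 10.1] loc -73.5 100.8 44.4
```

```bash
python3 -m crank '[{"linear":[-0.2,0.9,-1.3],"delta_rot":[0,0,0],"gripper":0},{"linear":[-0.2,1.1,-1.6],"delta_rot":[0,0,0],"gripper":0},{"linear":[-0.2,1.1,-1.6],"delta_rot":[0,0,0],"gripper":0}]'>/dev/null; python3 q.py
```

```text
t 6.78 pen -39.74 Fn 13.42 [-1.6 -6.3 12.2] loc -73.2 100.7 43.8
```

```bash
python3 -m crank '[{"linear":[-0.2,1.1,-1.6],"delta_rot":[0,0,0],"gripper":0},{"linear":[-0.3,1.4,-2.0],"delta_rot":[0,0,0],"gripper":0},{"linear":[-0.3,1.4,-2.0],"delta_rot":[0,0,0],"gripper":0}]'>/dev/null; python3 q.py
```

```text
t 7.03 pen -40.74 Fn 14.46 [-1.4 -7.1 12.9] loc -72.8 100.6 42.9
```

```bash
python3 -m crank '[{"linear":[-0.2,1.1,-1.6],"delta_rot":[0,0,0],"gripper":0},{"linear":[-0.3,1.4,-2.0],"delta_rot":[0,0,0],"gripper":0},{"linear":[-0.3,1.4,-2.0],"delta_rot":[0,0,0],"gripper":0}]'>/dev/null; python3 q.py
```

```text
t 7.28 pen -41.85 Fn 13.41 [-1.7 -6.8 11.9] loc -72.2 100.5 42.0
```

```bash
python3 -m crank '[{"linear":[-0.2,1.1,-1.6],"delta_rot":[0,0,0],"gripper":0},{"linear":[-0.3,1.4,-2.0],"delta_rot":[0,0,0],"gripper":0},{"linear":[-0.3,1.4,-2.0],"delta_rot":[0,0,0],"gripper":0}]'>/dev/null; python3 q.py
```

```text
t 7.53 pen -42.82 Fn 15.35 [-2.1 -7.8 13.6] loc -71.7 100.6 41.2
```

```bash
python3 -m crank '[{"linear":[-0.2,1.1,-1.6],"delta_rot":[0,0,0],"gripper":0},{"linear":[-0.3,1.4,-2.0],"delta_rot":[0,0,0],"gripper":0},{"linear":[-0.3,1.4,-2.0],"delta_rot":[0,0,0],"gripper":0}]'>/dev/null; python3 q.py
```

```text
t 7.78 pen -43.79 Fn 14.95 [-3.  -7.2 13.7] loc -71.2 100.7 40.4
```

```bash
python3 -m crank '[{"linear":[-0.2,1.1,-1.6],"delta_rot":[0,0,0],"gripper":0},{"linear":[-0.3,1.4,-2.0],"delta_rot":[0,0,0],"gripper":0},{"linear":[-0.3,1.4,-2.0],"delta_rot":[0,0,0],"gripper":0}]'>/dev/null; python3 q.py
```

```text
t 8.03 pen -44.79 Fn 14.89 [-3.2 -7.1 13.7] loc -70.6 100.7 39.5
```

```bash
python3 -m crank '[{"linear":[-0.2,1.1,-1.6],"delta_rot":[0,0,0],"gripper":0},{"linear":[-0.3,1.4,-2.0],"delta_rot":[0,0,0],"gripper":0},{"linear":[-0.3,1.4,-2.0],"delta_rot":[0,0,0],"gripper":0}]'>/dev/null; python3 q.py
```

```text
t 8.28 pen -45.86 Fn 14.78 [-2.5 -6.6 13.8] loc -70.0 100.8 38.6
```

```bash
cat > flapd.py <<'E'
from h import *; from rig import optics
n=-tool(35)[:,2]
for f in("wrist","scene"):
    s=optics.snapshot(f); c=cloud(s); r=c-C
    lx=r@ex;ly=r@ey; d=(c-fl(0))@n; ok=(s["range_z"]>0)&(abs(d)<20)
    print(f,end=": ")
    for y in(110,80,40,0,-40,-80,-110):
        for x in(-95,-50,-15):
            m=ok&(abs(lx-x)<8)&(abs(ly-y)<10); print(round(float(np.median(d[m])),1) if m.sum()>5 else None,end=" ")
        print(end="| ")
    print()
    cv2.imwrite(f"pics/f_{f}.png",s["image"][:,:,::-1])
E
python3 flapd.py
```

```text
wrist: -11.5 -8.5 None | -10.5 None None | -8.9 None None | -7.1 -4.6 None | -5.8 None None | -4.1 None None | None None None | 
scene: 9.3 -11.2 -8.7 | 5.2 -10.7 -7.9 | -11.2 -8.0 -6.1 | -9.1 -7.0 -4.1 | -7.8 -4.0 -2.9 | -5.5 -3.3 -0.7 | -5.1 -2.0 0.8 |
```

View pics/f_wrist.png

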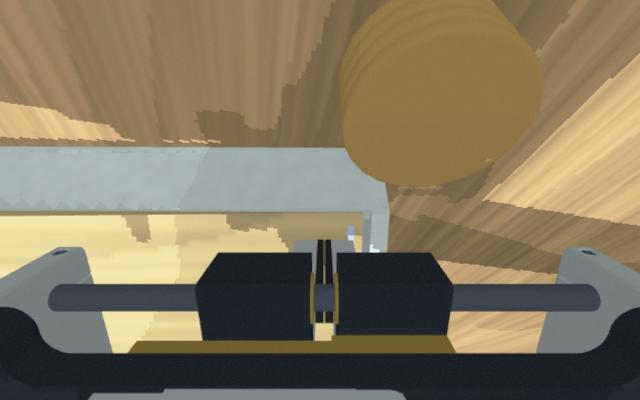

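Pressed corner is about 11–12 mm in and effectively bottomed. Now let back slowly and feel whether it follows.

```bash
python3 -m crank '[{"linear":[0.2,-1.1,1.6],"delta_rot":[0,0,0],"gripper":0},{"linear":[0.4,-2.3,3.3],"delta_rot":[0,0,0],"gripper":0},{"linear":[0.6,-3.4,4.9],"delta_rot":[0,0,0],"gripper":0},{"linear":[0.8,-4.5,6.5],"delta_rot":[0,0,0],"gripper":0},{"linear":[0.8,-4.5,6.5],"delta_rot":[0,0,0],"gripper":0}]'>/dev/null; python3 q.py;  python3 -m crank '[{"linear":[0.2,-1.1,1.6],"delta_rot":[0,0,0],"gripper":0},{"linear":[0.4,-2.3,3.3],"delta_rot":[0,0,0],"gripper":0},{"linear":[0.4,-2.3,3.3],"delta_rot":[0,0,0],"gripper":0},{"linear":[0.4,-2.3,3.3],"delta_rot":[0,0,0],"gripper":0}]'>/dev/null; python3 q.py; python3 flapd.py
```

```text
t 8.8 pen -37.8 Fn 2.14 [ 0.2 -0.3  2.4] loc -74.5 100.8 45.4
t 9.13 pen -33.72 Fn 2.87 [-0.3  0.   3.6] loc -76.8 100.8 48.7
wrist: 0.8 0.3 None | 1.1 None None | 1.4 None None | 1.6 1.1 None | 1.9 1.3 None | 2.1 None None | None None None | 
scene: 11.8 -1.5 -2.2 | 2.0 -1.7 -2.2 | -0.5 -1.4 -1.5 | -0.6 -1.4 -1.1 | -0.0 -1.1 -0.8 | 0.9 0.1 -1.2 | 1.0 -0.5 -0.3 |
```

```bash
python3 -m crank '[{"linear":[0.2,-1.1,1.6],"delta_rot":[0,0,0],"gripper":0},{"linear":[0.4,-2.3,3.3],"delta_rot":[0,0,0],"gripper":0},{"linear":[0.4,-2.3,3.3],"delta_rot":[0,0,0],"gripper":0},{"linear":[0.4,-2.3,3.3],"delta_rot":[0,0,0],"gripper":0}]'>/dev/null; python3 q.py; python3 flapd.py
```

```text
t 9.57 pen -29.62 Fn 1.22 [-0.6  0.   1.6] loc -79.2 100.8 52.0
wrist: 4.8 2.7 None | 5.0 None None | 5.2 None None | 5.3 3.5 None | 5.5 3.6 None | 5.9 None None | -18.4 None None | 
scene: 13.6 0.7 -1.4 | 6.0 1.2 -1.1 | 3.0 1.7 -1.3 | 3.6 1.4 1.0 | 2.9 2.3 0.4 | 4.0 1.8 0.8 | 4.2 2.6 0.5 |
```

The flap follows past its rest line while pushing lightly, so it clicked: the latch was at flap_left. Now ride it up along the arc.

```bash
python3 - <<'E'
from h import *; from rig import status
o=status.get_obs(); R=o["tool_rot"]; tip=lambda p:p-34.3*R[:,2]
p0=fl(0.03,y=100)
print(tip(o["tool_pos"])-p0)
for ph in np.arange(0.06,1.01,.04): print(round(ph,2),(fl(ph,y=100)-p0).round(0).tolist())
E
```

```text
[-0.35881285 -0.95548158 -0.34251625]
0.06 [0.0, -2.0, 4.0]
0.1 [1.0, -4.0, 9.0]
0.14 [1.0, -7.0, 14.0]
0.18 [2.0, -9.0, 20.0]
0.22 [2.0, -11.0, 25.0]
0.26 [2.0, -12.0, 31.0]
0.3 [3.0, -14.0, 37.0]
0.34 [3.0, -15.0, 42.0]
0.38 [3.0, -16.0, 48.0]
0.42 [3.0, -17.0, 54.0]
0.46 [3.0, -17.0, 60.0]
0.5 [3.0, -17.0, 65.0]
0.54 [3.0, -17.0, 71.0]
0.58 [3.0, -17.0, 77.0]
0.62 [3.0, -17.0, 83.0]
0.66 [3.0, -16.0, 89.0]
0.7 [3.0, -15.0, 94.0]
0.74 [3.0, -14.0, 100.0]
0.78 [2.0, -13.0, 106.0]
0.82 [2.0, -11.0, 111.0]
0.86 [2.0, -10.0, 117.0]
0.9 [1.0, -8.0, 122.0]
0.94 [1.0, -5.0, 128.0]
0.98 [1.0, -3.0, 133.0]
```

```bash
python3 -m crank '[{"linear":[0,-2,4],"delta_rot":[0,0,0],"gripper":0},{"linear":[1,-4,8],"delta_rot":[0,0,0],"gripper":0},{"linear":[1,-6,12],"delta_rot":[0,0,0],"gripper":0},{"linear":[1,-8,16],"delta_rot":[0,0,0],"gripper":0},{"linear":[2,-9,20],"delta_rot":[0,0,0],"gripper":0},{"linear":[2,-10,24],"delta_rot":[0,0,0],"gripper":0},{"linear":[2,-12,29],"delta_rot":[0,0,0],"gripper":0},{"linear":[3,-13,34],"delta_rot":[0,0,0],"gripper":0},{"linear":[3,-14,39],"delta_rot":[0,0,0],"gripper":0},{"linear":[3,-15,44],"delta_rot":[0,0,0],"gripper":0},{"linear":[3,-16,49],"delta_rot":[0,0,0],"gripper":0},{"linear":[3,-17,54],"delta_rot":[0,0,0],"gripper":0}]'; python3 q.py; python3 flapd.py
```

```text
time: 10.67
tool_pos: [461.5, 43.9, 106.5]
tool_rot: [[0.161, -0.981, -0.11], [-0.805, -0.195, 0.56], [-0.57, -0.002, -0.821]]
wrist_force: [1.5, 0.0, 1.3]
finger_gap: 0.0
t 10.67 pen 24.87 Fn 1.2 [1.5 0.  1.3] loc -96.4 100.7 106.5
wrist: -17.8 None 16.3 | -17.7 None None | -17.9 None None | -17.9 None 16.9 | -18.2 None 17.1 | -18.3 None 15.9 | -18.1 None None | 
scene: None None 15.4 | None None 15.5 | None None 14.5 | None None 15.7 | None None 15.6 | None None 16.0 | -18.5 None 15.9 |
```

View pics/f_scene.png

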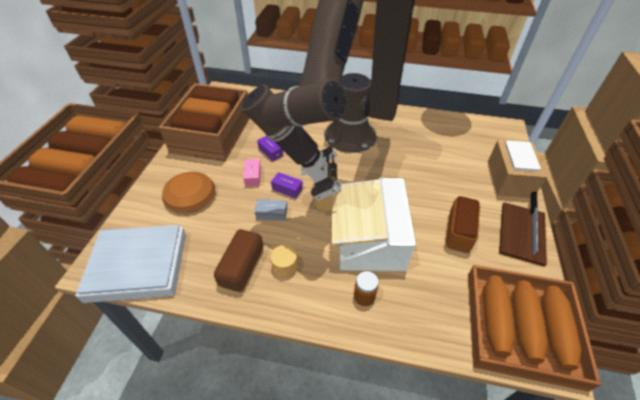

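The flap is at about 0.4 rad, riding under the finger at scene (330,190). Continue past level.

```bash
python3 -m crank '[{"linear":[0,0,5],"delta_rot":[0,0,0],"gripper":0},{"linear":[0,0,10],"delta_rot":[0,0,0],"gripper":0},{"linear":[0,0,15],"delta_rot":[0,0,0],"gripper":0},{"linear":[0,0,20],"delta_rot":[0,0,0],"gripper":0},{"linear":[0,0,25],"delta_rot":[0,0,0],"gripper":0},{"linear":[0,0,30],"delta_rot":[0,0,0],"gripper":0},{"linear":[0,1,35],"delta_rot":[0,0,0],"gripper":0},{"linear":[0,2,40],"delta_rot":[0,0,0],"gripper":0},{"linear":[0,2,44],"delta_rot":[0,0,0],"gripper":0},{"linear":[0,3,48],"delta_rot":[0,0,0],"gripper":0},{"linear":[0,4,52],"delta_rot":[0,0,0],"gripper":0},{"linear":[0,4,56],"delta_rot":[0,0,0],"gripper":0}]'; python3 -m crank '[{"linear":[0,1,3],"delta_rot":[0,0,0],"gripper":0},{"linear":[0,2,6],"delta_rot":[0,0,0],"gripper":0},{"linear":[0,2,9],"delta_rot":[0,0,0],"gripper":0},{"linear":[0,3,12],"delta_rot":[0,0,0],"gripper":0},{"linear":[0,3,14],"delta_rot":[0,0,0],"gripper":0}]'; python3 flapd.py >/dev/null
```

```text
time: 11.77
tool_pos: [461.6, 48.1, 163.3]
tool_rot: [[0.162, -0.981, -0.109], [-0.805, -0.195, 0.56], [-0.57, -0.003, -0.821]]
wrist_force: [-0.3, 0.5, 0.3]
finger_gap: 0.4
time: 12.18
tool_pos: [461.7, 51.3, 177.6]
tool_rot: [[0.162, -0.981, -0.109], [-0.805, -0.195, 0.56], [-0.57, -0.003, -0.821]]
wrist_force: [-0.5, 0.4, 0.3]
finger_gap: 0.1
```

View pics/f_scene.png

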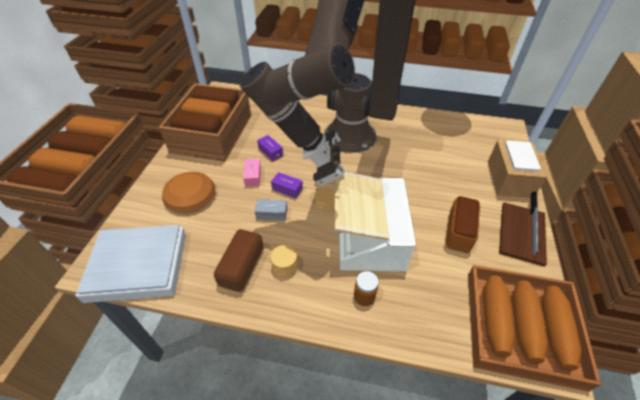

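```bash
cat >> h.py <<'E'
tt=np.radians(97.6); ext=np.array([np.cos(tt),np.sin(tt),0])
def goal(obs,g,R): return delta(obs,np.array(g)+54*R[:,2],R)
E
python3 - <<'E'
from h import *; from rig import status
o=status.get_obs(); R=tool(30,exd=ext)
for z in(160,100,36): print(goal(o,[522,-212,z],R))
print(o["joints"].round(2))
E
```

```text
([56.7, -236.4, -64.4], [-4.7, -0.6, -3.7])
([56.7, -236.4, -124.4], [-4.7, -0.6, -3.7])
([56.7, -236.4, -188.4], [-4.7, -0.6, -3.7])
[-0.04  0.2  -0.17 -0.6  -1.39  0.41]
```

```bash
python3 -m crank '[{"linear":[0,-30,20],"delta_rot":[0,0,0],"gripper":0},{"linear":[0,-65,20],"delta_rot":[0,0,0],"gripper":0},{"linear":[10,-100,10],"delta_rot":[-1,0,-1],"gripper":86},{"linear":[22,-138,-5],"delta_rot":[-2,0,-2],"gripper":86},{"linear":[36,-175,-25],"delta_rot":[-3,0,-3],"gripper":86},{"linear":[48,-208,-45],"delta_rot":[-4.7,-0.6,-3.7],"gripper":86},{"linear":[57,-236,-64],"delta_rot":[-4.7,-0.6,-3.7],"gripper":86},{"linear":[57,-236,-64],"delta_rot":[-4.7,-0.6,-3.7],"gripper":86},{"linear":[57,-236,-64],"delta_rot":[-4.7,-0.6,-3.7],"gripper":86}]'; python3 flapd.py >/dev/null;python3 - <<'E'
from h import *; from rig import status,optics
s=optics.snapshot("wrist"); c=cloud(s); hsv=cv2.cvtColor(s["image"],cv2.COLOR_RGB2HSV)
m=(abs(c[...,2]-49)<5)&(s["range_z"]>0); m[:,:]&=(hsv[...,0]>90)&(hsv[...,0]<125)&(np.hypot(c[...,0]-522,c[...,1]+212)<90)
Q=c[m]; print(len(Q),cv2.minAreaRect(Q[:,:2].astype(np.float32)),np.median(Q[:,2]))
o=status.get_obs();R=tool(30,exd=ext); print(goal(o,[522,-212,36],R))
E
```

```text
time: 13.03
tool_pos: [517.9, -185.7, 110.9]
tool_rot: [[0.11, -0.992, -0.068], [-0.857, -0.13, 0.498], [-0.503, 0.004, -0.865]]
wrist_force: [-0.4, 0.4, 0.6]
finger_gap: 41.5
9933 ((521.8688354492188, -213.07354736328125), (59.33368682861328, 109.43365478515625), 8.774292945861816) 50.91912672862276
([-0.5, -0.9, -125.0], [-0.0, 0.1, -0.0])
```

View pics/f_wrist.png

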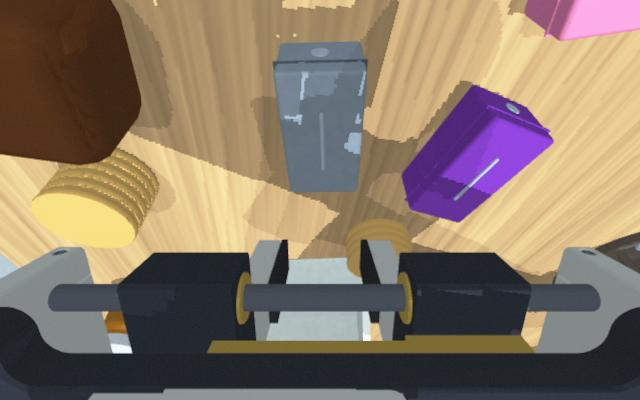

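View pics/f_scene.png

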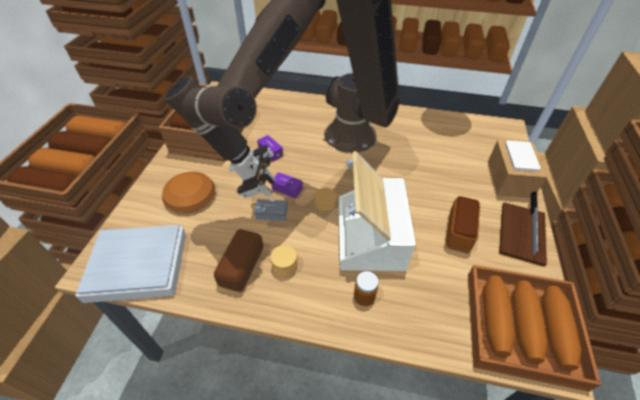

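Of the candidates (grey box at wrist (322,120), purple at (475,155), pink at (585,15)), only the grey one fits. The flap is standing up at scene (365,195). Descend after the fingers open.

```bash
python3 -m crank '[{"linear":[0,-1,0],"delta_rot":[0,0,1],"gripper":86},{"linear":[0,-1.5,0],"delta_rot":[0,0,1],"gripper":86},{"linear":[0,-1.5,-10],"delta_rot":[0,0,1],"gripper":86},{"linear":[0,-1.5,-30],"delta_rot":[0,0,1],"gripper":86},{"linear":[0,-1.5,-50],"delta_rot":[0,0,1],"gripper":86},{"linear":[0,-1.5,-70],"delta_rot":[0,0,1],"gripper":86},{"linear":[0,-1.5,-70],"delta_rot":[0,0,1],"gripper":86}]'; python3 flapd.py >/dev/null; python3 - <<'E'
from h import *; from rig import status
o=status.get_obs();R=tool(30,exd=ext); print(goal(o,[522,-213,36],R))
E
```

```text
time: 13.77
tool_pos: [516.7, -184.1, 40.5]
tool_rot: [[0.127, -0.989, -0.078], [-0.855, -0.149, 0.497], [-0.504, 0.004, -0.864]]
wrist_force: [-0.9, 1.3, -0.5]
finger_gap: 86.0
([-0.0, -0.7, -54.7], [-0.1, -0.0, -1.0])
```

View pics/f_wrist.png

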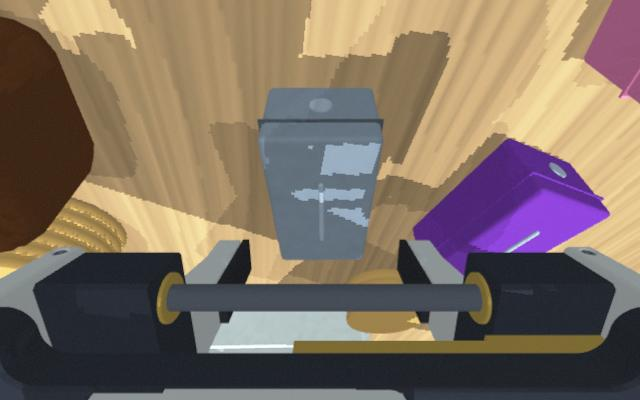

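Fingers straddle the tin; lower.

```bash
python3 -m crank '[{"linear":[0,-0.5,-15],"delta_rot":[0,0,0],"gripper":86},{"linear":[0,-0.5,-30],"delta_rot":[0,0,0],"gripper":86},{"linear":[0,-0.5,-45],"delta_rot":[0,0,0],"gripper":86},{"linear":[0,-0.5,-54],"delta_rot":[0,0,0],"gripper":86},{"linear":[0,-0.5,-54],"delta_rot":[0,0,0],"gripper":86}]'; python3 flapd.py >/dev/null
```

```text
time: 14.28
tool_pos: [517.0, -185.2, -12.5]
tool_rot: [[0.127, -0.989, -0.079], [-0.855, -0.15, 0.497], [-0.503, 0.004, -0.864]]
wrist_force: [-1.7, 0.0, -0.2]
finger_gap: 86.1
```

View pics/f_wrist.png

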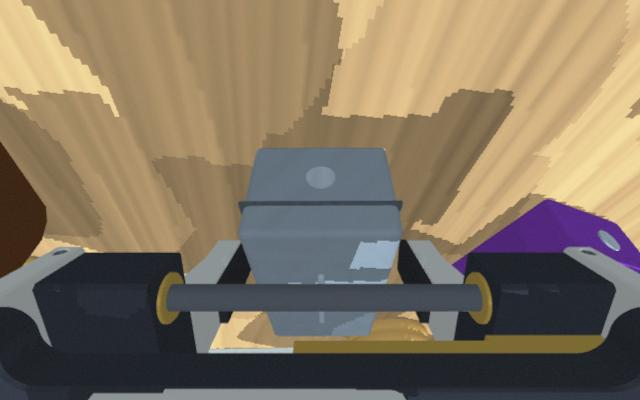

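```bash
python3 -m crank '[{"linear":[0,0,0],"delta_rot":[0,0,0],"gripper":40},{"linear":[0,0,0],"delta_rot":[0,0,0],"gripper":40},{"linear":[0,0,0],"delta_rot":[0,0,0],"gripper":40},{"linear":[0,0,0],"delta_rot":[0,0,0],"gripper":40},{"linear":[0,0,0],"delta_rot":[0,0,0],"gripper":40},{"linear":[0,0,0],"delta_rot":[0,0,0],"gripper":40},{"linear":[0,0,0],"delta_rot":[0,0,0],"gripper":40},{"linear":[0,0,0],"delta_rot":[0,0,0],"gripper":40}]';  python3 -m crank '[{"linear":[0,0,5],"delta_rot":[0,0,0],"gripper":40},{"linear":[0,0,15],"delta_rot":[0,0,0],"gripper":40},{"linear":[0,0,30],"delta_rot":[0,0,0],"gripper":40},{"linear":[0,0,30],"delta_rot":[0,0,0],"gripper":40}]'; python3 flapd.py >/dev/null
```

```text
time: 15.05
tool_pos: [518.5, -186.1, -10.1]
tool_rot: [[0.13, -0.989, -0.076], [-0.856, -0.15, 0.495], [-0.501, 0.001, -0.865]]
wrist_force: [0.3, 0.9, 4.0]
finger_gap: 59.6
time: 15.38
tool_pos: [519.9, -187.1, 22.9]
tool_rot: [[0.132, -0.989, -0.073], [-0.857, -0.151, 0.493], [-0.499, -0.002, -0.867]]
wrist_force: [2.0, -0.2, -4.3]
finger_gap: 59.9
```

View pics/f_wrist.png

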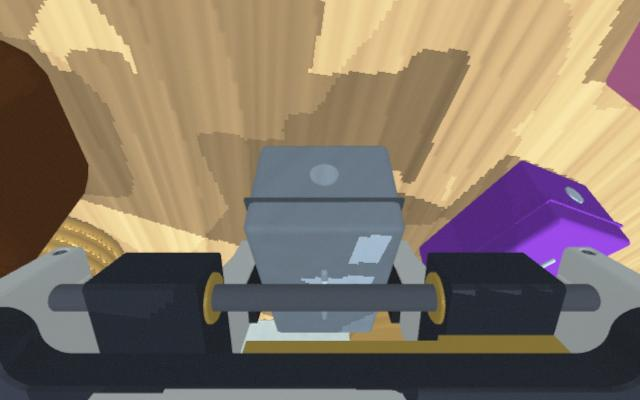

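View pics/f_scene.png

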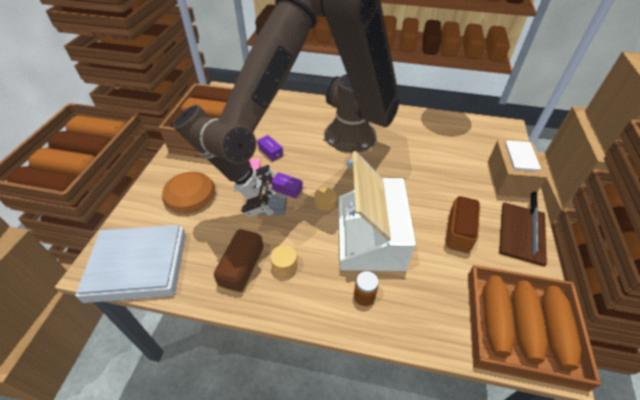

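```bash
cat > chk.py <<'E'
from h import *; from rig import status,optics
def plane(Q):
    for _ in range(4):
        m=Q.mean(0); n=np.linalg.svd(Q-m)[2][2]; e=(Q-m)@n; Q=Q[abs(e)<max(3,2*e.std())]
    return m,n*np.sign(n[2]),len(Q)
s=optics.snapshot("scene"); c=cloud(s); hsv=cv2.cvtColor(s["image"],cv2.COLOR_RGB2HSV); r=c-C
lx=r@ex;ly=r@ey;z=c[...,2]
m=(s["range_z"]>0)&(z>180)&(z<300)&(lx>-150)&(lx<100)&(abs(ly)<110)&(hsv[...,1]>50)
if m.sum()>20:
    mm,n,k=plane(c[m]); print("flap n",k,n.round(3),"angle",np.arctan2(n@ex,n[2])+np.radians(35), "or",np.pi-np.arctan2(abs(n@ex),n[2]))
    print("lx,z pts",[(round(float(np.median(lx[m&(abs(z-h)<6)])),0),h) for h in(190,220,250,270) if (m&(abs(z-h)<6)).any()])
s=optics.snapshot("wrist"); c=cloud(s); hsv=cv2.cvtColor(s["image"],cv2.COLOR_RGB2HSV); o=status.get_obs();R=o["tool_rot"]
g=o["tool_pos"]-54*R[:,2]
d=c-g; m=(s["range_z"]>0)&(np.linalg.norm(d,axis=-1)<85)&(hsv[...,0]>90)&(hsv[...,0]<125)&(d[...,2]>5); m[241:]=0; m[:206]=0
m,n,k=plane(c[m]); print("tin top",k,m.round(1),"n",n.round(3),"g",g.round(1))
E
python3 chk.py
```

```text
flap n 1226 [-0.146  0.76   0.633] angle 1.4963421786473319 or 2.2561157131404768
lx,z pts [(16.0, 190), (-9.0, 220), (-33.0, 250), (-49.0, 270)]
tin top 4648 [ 530.1 -265.2   77.9] n [ 0.14  -0.915  0.378] g [ 522.4 -212.7   66.6]
```

```bash
cat > tin.py <<'E'
from chk import plane
from h import *; from rig import status,optics
s=optics.snapshot("wrist"); c=cloud(s)
o=status.get_obs();R=o["tool_rot"]; g=o["tool_pos"]-54*R[:,2]
for nm,(a,b,u0,u1) in dict(front=(158,192,265,380),top=(214,272,265,385)).items():
    Q=c[a:b,u0:u1].reshape(-1,3); Q=Q[np.linalg.norm(Q-g,axis=1)<95]
    m,n,k=plane(Q); print(nm,k,m.round(1),n.round(3))
print("g",g.round(1),"tool tilt",np.degrees(np.arccos(-R[2,2])).round(1))
E
python3 tin.py | tail -3
```

```text
front 3896 [ 530.5 -266.1   51.7] [-0.151  0.988  0.013]
top 6131 [ 527.7 -254.6   79.9] [ 0.011 -0.06   0.998]
g [ 522.3 -212.7   66.2] tool tilt 30.1
```

```bash
python3 - <<'E'
from h import *; from rig import status
o=status.get_obs(); R=tool(30); g=o["tool_pos"]-54*o["tool_rot"][:,2]
for x,z in((-250,112),(-150,101),(-35,101),(-35,50),(-35,42)): print(x,z,(L(x,0,z)-g).round(1), delta(o,L(x,0,z)+54*R[:,2],R))
E
```

```text
-250 112 [ 66.3 123.9  45.8] ([65.5, 123.7, 45.8], [-0.1, -0.1, 1.9])
-150 101 [ 48.1 222.2  34.8] ([47.3, 222.0, 34.8], [-0.1, -0.1, 1.9])
-35 101 [ 27.1 335.3  34.8] ([26.3, 335.1, 34.8], [-0.1, -0.1, 1.9])
-35 50 [ 27.1 335.3 -16.2] ([26.3, 335.1, -16.2], [-0.1, -0.1, 1.9])
-35 42 [ 27.1 335.3 -24.2] ([26.3, 335.1, -24.2], [-0.1, -0.1, 1.9])
```

```bash
python3 -m crank '[{"linear":[10,5,15],"delta_rot":[0,0,0.5],"gripper":40},{"linear":[22,20,30],"delta_rot":[0,0,1],"gripper":40},{"linear":[36,40,42],"delta_rot":[0,0,1.5],"gripper":40},{"linear":[50,62,46],"delta_rot":[0,0,1.9],"gripper":40},{"linear":[60,86,46],"delta_rot":[0,0,1.9],"gripper":40},{"linear":[65,110,46],"delta_rot":[0,0,1.9],"gripper":40},{"linear":[63,132,46],"delta_rot":[0,0,1.9],"gripper":40},{"linear":[60,152,44],"delta_rot":[0,0,1.9],"gripper":40},{"linear":[56,172,42],"delta_rot":[0,0,1.9],"gripper":40},{"linear":[52,192,40],"delta_rot":[0,0,1.9],"gripper":40},{"linear":[49,210,38],"delta_rot":[0,0,1.9],"gripper":40},{"linear":[49,212,38],"delta_rot":[0,0,1.9],"gripper":40}]'; python3 - <<'E'
from h import *; from rig import status
import subprocess
o=status.get_obs(); R=tool(30); print(o["joints"].round(2),o["finger_gap"])
for x,z in((-150,101),(-35,101),(-35,50),(-35,42)): print(x,z, delta(o,L(x,0,z)+54*R[:,2],R))
E
python3 tin.py|tail -3; python3 flapd.py>/dev/null
```

```text
time: 16.73
tool_pos: [565.5, 29.2, 56.9]
tool_rot: [[0.158, -0.983, -0.096], [-0.85, -0.185, 0.494], [-0.503, 0.004, -0.864]]
wrist_force: [-0.6, 0.4, -5.6]
finger_gap: 60.1
[-0.02  0.45 -0.09 -0.55 -1.21  0.45] 60.14599806982894
-150 101 ([-0.0, 6.9, -2.6], [-0.2, -0.2, -0.1])
-35 101 ([-21.0, 119.9, -2.6], [-0.2, -0.2, -0.1])
-35 50 ([-21.0, 119.9, -53.6], [-0.2, -0.2, -0.1])
-35 42 ([-21.0, 119.9, -61.6], [-0.2, -0.2, -0.1])
front 3897 [581.8 -53.   89.4] [-0.186  0.982  0.011]
top 6127 [578.7 -41.5 117.6] [ 0.014 -0.06   0.998]
g [572.   -0.6 103.9] tool tilt 30.1
```

View pics/f_scene.png

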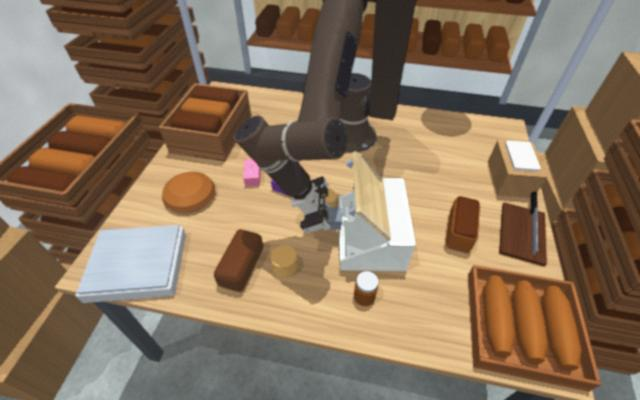

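View pics/f_wrist.png

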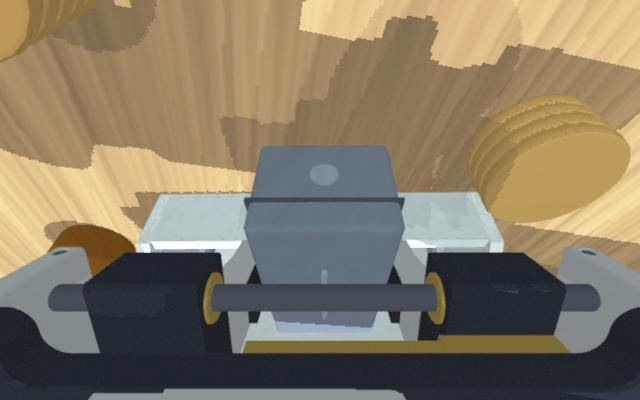

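The tin is centred on the locker's front wall (wall spans u≈140–500, tin at 322), and nothing is near. Move in under the flap.

```bash
python3 -m crank '[{"linear":[-2,12,0],"delta_rot":[0,0,0],"gripper":40},{"linear":[-5,28,-1],"delta_rot":[0,0,0],"gripper":40},{"linear":[-8,46,-2],"delta_rot":[0,0,0],"gripper":40},{"linear":[-11,64,-2.5],"delta_rot":[0,0,0],"gripper":40},{"linear":[-14,80,-2.5],"delta_rot":[0,0,0],"gripper":40},{"linear":[-17,96,-2.5],"delta_rot":[0,0,0],"gripper":40},{"linear":[-19,110,-2.5],"delta_rot":[0,0,0],"gripper":40},{"linear":[-21,120,-2.5],"delta_rot":[0,0,0],"gripper":40},{"linear":[-21,120,-2.5],"delta_rot":[0,0,0],"gripper":40}]'; python3 - <<'E'
from h import *; from rig import status
o=status.get_obs(); R=tool(30)
for x,z in((-35,101),(-35,50),(-35,42)): print(x,z, delta(o,L(x,0,z)+54*R[:,2],R))
E
python3 chk.py; python3 flapd.py>/dev/null
```

```text
time: 17.73
tool_pos: [545.7, 147.0, 54.9]
tool_rot: [[0.158, -0.983, -0.094], [-0.85, -0.183, 0.493], [-0.502, 0.002, -0.865]]
wrist_force: [-0.5, 0.6, -6.5]
finger_gap: 60.3
-35 101 ([-1.3, 2.1, -0.7], [-0.1, -0.1, -0.1])
-35 50 ([-1.3, 2.1, -51.7], [-0.1, -0.1, -0.1])
-35 42 ([-1.3, 2.1, -59.7], [-0.1, -0.1, -0.1])
flap n 1223 [-0.147  0.761  0.632] angle 1.4971100793116086 or 2.2553478124761996
lx,z pts [(15.0, 190), (-9.0, 220), (-34.0, 250), (-50.0, 270)]
tin top 4554 [560.4  67.4 112.6] n [ 0.17  -0.894  0.414] g [551.3 118.7 101.5]
```

View pics/f_wrist.png

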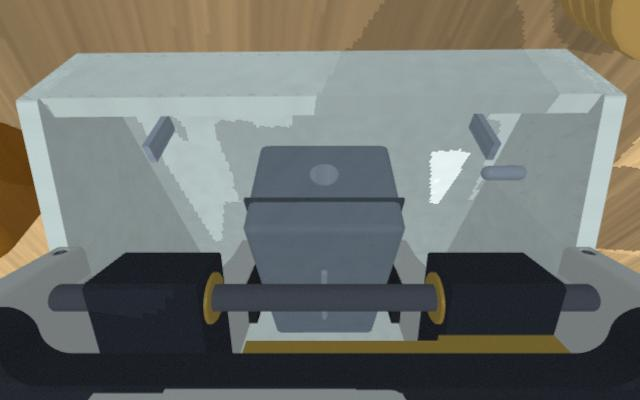

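View pics/f_scene.png

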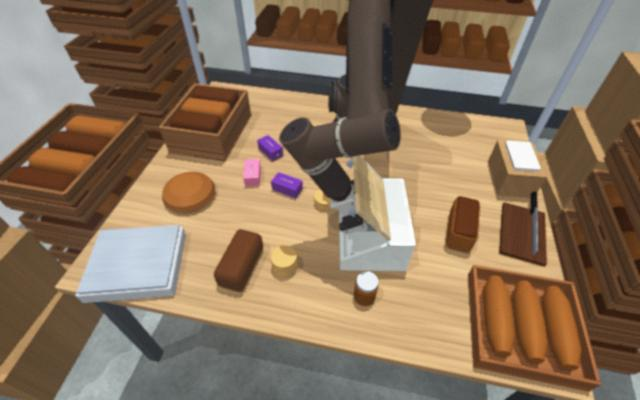

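```bash
python3 - <<'E'
from h import *; from rig import status,optics
s=optics.snapshot("wrist"); c=cloud(s); o=status.get_obs();R=o["tool_rot"]
r=c-C
for n,(u,v) in dict(pegL=(158,140),pegLb=(150,158),pegR=(485,135),pegRb=(493,155),lat=(490,173),lat2=(520,173),rimL=(60,100),rimfront=(320,97),brR=(575,258),brL=(70,258),br3=(560,290),blk=(500,260),blkb=(400,260)).items():
    q=c[v,u]; print(n,"loc",round(r[v,u]@ex,1),round(r[v,u]@ey,1),round(q[2],1),"tool",((q-o["tool_pos"])@R).round(0))
E
```

```text
pegL loc -69.5 -100.6 30.8 tool [  61. -100.   -8.]
pegLb loc -64.6 -103.3 41.7 tool [  51. -102.  -15.]
pegR loc -73.2 95.3 31.3 tool [ 64.  96. -10.]
pegRb loc -68.0 97.6 43.5 tool [ 53.  99. -18.]
lat loc -69.8 88.8 60.6 tool [ 46.  90. -34.]
lat2 loc -69.7 105.0 60.6 tool [ 46. 106. -33.]
rimL loc -107.2 -123.8 50.4 tool [  84. -123.  -44.]
rimfront loc -108.5 -2.3 50.3 tool [ 85.  -1. -44.]
brR loc -97.1 79.5 129.5 tool [  36.   81. -107.]
brL loc -96.8 -81.9 129.0 tool [  35.  -81. -107.]
br3 loc -105.8 61.7 144.4 tool [  36.   63. -124.]
blk loc -100.8 52.8 132.3 tool [  37.   54. -111.]
blkb loc -52.8 36.2 103.8 tool [ 10.  37. -63.]
```

```bash
python3 -m crank '[{"linear":[-0.5,1,-6],"delta_rot":[0,0,0],"gripper":40},{"linear":[-1,2,-15],"delta_rot":[0,0,0],"gripper":40},{"linear":[-1,2,-24],"delta_rot":[0,0,0],"gripper":40},{"linear":[-1,2,-33],"delta_rot":[0,0,0],"gripper":40},{"linear":[-1,2,-41],"delta_rot":[0,0,0],"gripper":40},{"linear":[-1,2,-47],"delta_rot":[0,0,0],"gripper":40},{"linear":[-1,2,-50],"delta_rot":[0,0,0],"gripper":40},{"linear":[-1,2,-50],"delta_rot":[0,0,0],"gripper":40}]'; python3 tin.py|tail -3
python3 -m crank '[{"linear":[0,0,-2],"delta_rot":[0,0,0],"gripper":40},{"linear":[0,0,-4],"delta_rot":[0,0,0],"gripper":40},{"linear":[0,0,-4],"delta_rot":[0,0,0],"gripper":40}]';  python3 tin.py|tail -2
```

```text
time: 18.65
tool_pos: [544.9, 146.5, 3.5]
tool_rot: [[0.156, -0.983, -0.094], [-0.851, -0.182, 0.492], [-0.501, 0.004, -0.865]]
wrist_force: [-0.1, -0.1, -5.9]
finger_gap: 60.0
front 3459 [562.4  56.2  49.7] [-0.053  0.267  0.962]
top 6098 [557.5  78.4  65.2] [ 0.012 -0.057  0.998]
g [550.8 120.1  51.7] tool tilt 30.1
time: 19.05
tool_pos: [545.7, 146.7, 0.9]
tool_rot: [[0.157, -0.983, -0.092], [-0.851, -0.182, 0.492], [-0.501, 0.001, -0.865]]
wrist_force: [-0.7, 0.4, -5.3]
finger_gap: 59.9
top 6124 [557.6  78.4  61.5] [ 0.012 -0.059  0.998]
g [550.8 120.1  47.8] tool tilt 30.1
```

```bash
python3 -m crank '[{"linear":[0,0,-1.5],"delta_rot":[0,0,0],"gripper":40},{"linear":[0,0,-3],"delta_rot":[0,0,0],"gripper":40},{"linear":[0,0,-3],"delta_rot":[0,0,0],"gripper":40}]'|grep -E "force|tool_pos"
python3 -m crank '[{"linear":[0,0,-1],"delta_rot":[0,0,0],"gripper":40},{"linear":[0,0,-1.5],"delta_rot":[0,0,0],"gripper":40}]'|grep -E "force|tool_pos"
python3 tin.py|tail -2
```

```text
tool_pos: [545.6, 146.6, -2.3]
wrist_force: [-0.5, -0.1, -5.8]
tool_pos: [545.5, 146.7, -4.0]
wrist_force: [-0.1, 0.2, -5.9]
top 6111 [557.5  78.3  56.6] [ 0.013 -0.058  0.998]
g [550.6 120.1  42.9] tool tilt 30.1
```

```bash
python3 -m crank '[{"linear":[0,0,-1],"delta_rot":[0,0,0],"gripper":40},{"linear":[0,0,-1.5],"delta_rot":[0,0,0],"gripper":40}]'|grep -E "force|tool_pos"
python3 tin.py|tail -2
```

```text
tool_pos: [545.7, 146.7, -4.1]
wrist_force: [-4.2, -3.2, 9.5]
top 6113 [557.6  78.3  56.4] [ 0.011 -0.06   0.998]
g [550.7 120.1  42.6] tool tilt 30.1
```

The tin is on the floor (force flips to +9.5 N, top at 56 mm as expected). Release and back out along the tool axis.

```bash
python3 -m crank '[{"linear":[0,0,0.5],"delta_rot":[0,0,0],"gripper":64},{"linear":[0,0,0.5],"delta_rot":[0,0,0],"gripper":70},{"linear":[0,0,0.5],"delta_rot":[0,0,0],"gripper":78},{"linear":[0,0,0.5],"delta_rot":[0,0,0],"gripper":84},{"linear":[0,0,0.5],"delta_rot":[0,0,0],"gripper":84},{"linear":[0,0,0.5],"delta_rot":[0,0,0],"gripper":84}]'; python3 -m crank '[{"linear":[0.9,-4.9,8.6],"delta_rot":[0,0,0],"gripper":84},{"linear":[1.8,-9.8,17],"delta_rot":[0,0,0],"gripper":84},{"linear":[3.7,-19.7,34.6],"delta_rot":[0,0,0],"gripper":84},{"linear":[5.5,-29.5,52],"delta_rot":[0,0,0],"gripper":84},{"linear":[7.4,-39.4,69],"delta_rot":[0,0,0],"gripper":84},{"linear":[7.4,-39.4,69],"delta_rot":[0,0,0],"gripper":84}]';python3 flapd.py>/dev/null
```

```text
time: 20.58
tool_pos: [545.8, 146.7, -3.6]
tool_rot: [[0.158, -0.983, -0.092], [-0.851, -0.183, 0.493], [-0.501, 0.001, -0.865]]
wrist_force: [0.4, 0.4, 0.2]
finger_gap: 83.4
time: 21.08
tool_pos: [556.0, 105.1, 69.7]
tool_rot: [[0.16, -0.983, -0.086], [-0.851, -0.182, 0.492], [-0.499, -0.005, -0.866]]
wrist_force: [0.3, -0.0, 1.1]
finger_gap: 84.0
```

View pics/f_wrist.png

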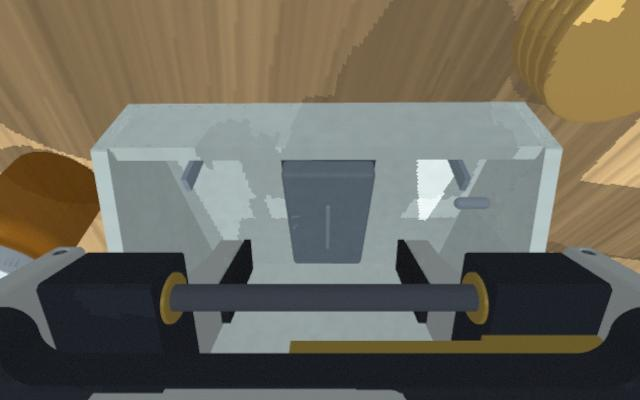

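The tin stands in the locker (wrist (328,210)) with the fingers clear of it. Retreat further and check.

```bash
python3 -m crank '[{"linear":[1.5,-15,20],"delta_rot":[0,0,0],"gripper":84},{"linear":[4,-35,40],"delta_rot":[0,0,0],"gripper":84},{"linear":[7,-60,60],"delta_rot":[0,0,0],"gripper":84},{"linear":[10,-90,75],"delta_rot":[0,0,0],"gripper":84},{"linear":[12,-125,85],"delta_rot":[0,0,0],"gripper":84},{"linear":[12,-150,90],"delta_rot":[0,0,0],"gripper":84},{"linear":[12,-150,90],"delta_rot":[0,0,0],"gripper":84}]'; python3 chk.py|head -2; python3 flapd.py>/dev/null; python3 - <<'E'
from h import *; from rig import optics
from chk import plane
s=optics.snapshot("wrist");c=cloud(s);r=c-C;hsv=cv2.cvtColor(s["image"],cv2.COLOR_RGB2HSV)
lx=r@ex;ly=r@ey
m=(s["range_z"]>0)&(abs(c[...,2]-56)<7)&(abs(lx+35)<70)&(abs(ly)<45)
Q=np.stack([lx[m],ly[m]],1).astype(np.float32); print("tin top local",cv2.minAreaRect(Q),np.median(c[m][:,2])); print(plane(c[m])[1].round(3))
for n in("top","scene"):
    s=optics.snapshot(n); c2=cloud(s)
    if n=="top":
        a=cloud(load("a_top.npz"))
        for nm,(u,v) in dict(honey=(265,120),bis1=(340,139),bis2=(317,220),dark=(377,132),tall=(180,205),round=(459,204)).items(): print(nm,a[v,u].round(),c2[v,u].round())
    cv2.imwrite(f"pics/g_{n}.png",s["image"][:,:,::-1])
E
```

```text
time: 21.77
tool_pos: [566.4, -47.7, 157.3]
tool_rot: [[0.156, -0.984, -0.088], [-0.852, -0.179, 0.492], [-0.499, -0.002, -0.866]]
wrist_force: [-0.0, 0.8, 0.2]
finger_gap: 83.9
flap n 1245 [-0.146  0.761  0.632] angle 1.4975089648479771 or 2.2549489269398313
lx,z pts [(15.0, 190), (-8.0, 220), (-33.0, 250), (-50.0, 270)]
flap n 1223 [-0.147  0.761  0.632] angle 1.497781425060868 or 2.2546764667269406
lx,z pts [(15.0, 190), (-9.0, 220), (-33.0, 250), (-49.0, 270)]
tin top 0 [nan nan nan] n [0. 0. 1.] g [570.6 -68.9 203.2]
tin top local ((-43.71718978881836, 0.18426513671875), (122.3883056640625, 89.9063949584961), 0.15785029530525208) 57.017061816398154
[ 0.001 -0.009  1.   ]
honey [775. 165. 102.] [774. 164. 106.]
bis1 [ 724. -108.   62.] [565. -76. 684.]
bis2 [426. -33.  47.] [364. -27. 761.]
dark [ 747. -239.   89.] [ 609. -175.  594.]
tall [460. 450.  96.] [459. 448. 105.]
round [ 497. -538.   75.] [ 498. -540.   67.]chk.py:4: RuntimeWarning: Mean of empty slice.
  m=Q.mean(0); n=np.linalg.svd(Q-m)[2][2]; e=(Q-m)@n; Q=Q[abs(e)<max(3,2*e.std())]
  ret = um.true_divide(
  ret = _var(a, axis=axis, dtype=dtype, out=out, ddof=ddof,
  arrmean = um.true_divide(arrmean, div, out=arrmean,
  ret = ret.dtype.type(ret / rcount)
chk.py:4: RuntimeWarning: Mean of empty slice.
  m=Q.mean(0); n=np.linalg.svd(Q-m)[2][2]; e=(Q-m)@n; Q=Q[abs(e)<max(3,2*e.std())]
  ret = um.true_divide(
  ret = _var(a, axis=axis, dtype=dtype, out=out, ddof=ddof,
  arrmean = um.true_divide(arrmean, div, out=arrmean,
  ret = ret.dtype.type(ret / rcount)
```

View pics/f_wrist.png

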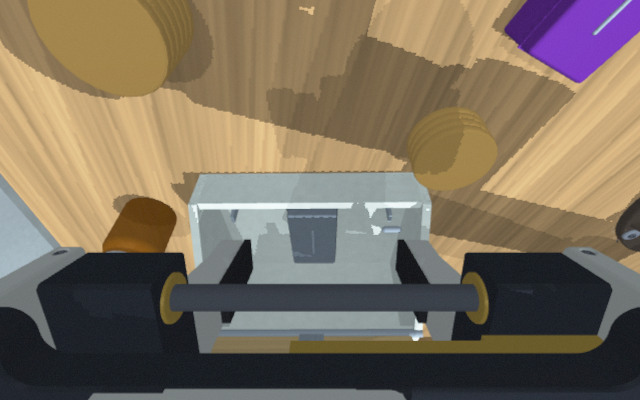

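View pics/g_scene.png

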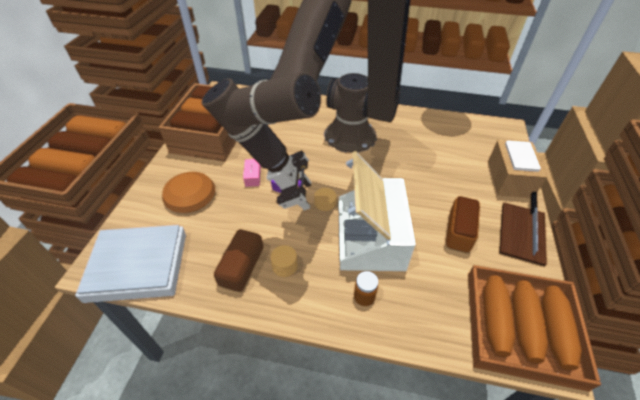

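```bash
python3 - 2>/dev/null <<'E'
from h import *; from rig import optics,status,bot
s=optics.snapshot("wrist");c=cloud(s);r=c-C
lx=r@ex;ly=r@ey
m=(s["range_z"]>0)&(abs(c[...,2]-56.5)<4)&(lx>-97)&(lx<40)&(abs(ly)<60)
m=cv2.morphologyEx(m.astype(np.uint8),cv2.MORPH_OPEN,np.ones((7,7)))>0
Q=np.stack([lx[m],ly[m]],1).astype(np.float32); print(m.sum(),cv2.minAreaRect(Q),Q.min(0),Q.max(0))
o=status.get_obs(); print(o["qvel"].round(4),o["time"])
E
```

```text
2196 ((-37.57049560546875, -0.5856266021728516), (60.033409118652344, 111.77733612060547), 89.73841094970703) [-93.379776 -30.706108] [18.29576 29.38837]
[-0.0023  0.0003  0.0032 -0.0003 -0.0025  0.0022] 22.2667
```

```bash
python3 -c "
from rig import bot; print(bot.finish_job())"
```

```text
the job is handed in; nothing more can be done
None
```

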